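# Pack the measuring case on the attic desk

## Robot

A 6-joint arm with a two-finger parallel gripper is mounted at the origin on the work surface. World frame = base frame: x ahead of the robot, y to its left, z up, the work surface at z = 0. Lengths are in mm, angles in rad, forces in N, time in s.
With the tool pointing down it reaches from about 350 to 725 mm from the base axis. Payload 4.3 kg.
Tool frame: the origin (TCP) lies at the very end of the fingers, on their centre line; the grasp point (between the pads) lies behind it (ctrl.pinch_z is the z of the grasp point in the tool frame, in mm); z points along the fingers, y is the line along which they close (so a half turn about z gives the same grasp; the last joint's range is limited). The gripper opens to 85 mm and grips with 20 to 120 N. Pads are 22 mm wide; open, the fingers measure 114 mm over their backs; the gripper's body (76 mm by 85 mm) begins 54 mm behind the grasp point. The pads swing forward as they close: fully open they stand 13 mm farther back than shut.
Start: joints at [-1.381, 0.377, 0.081, 1.274, 0, 1.46], TCP at [169.825, -549.387, 231.329] pointing down, gripper open.
Joint ranges: [-2.72, 2.72], [-0.84, 1.66], [-1.02, 1.22], [-1.77, 2.12], [-1.37, 1.28], [-3.14, 3.14]. Speed limits (rad/s): [2.57, 2.57, 3.14, 3.14, 3.14, 3.14].

## Interface

Orientations are given as a 3x3 rotation matrix whose columns are the frame's x, y, z axes.
In Python, from workcell import ctrl, capture, camera_info gives the robot as it stands.
- The arm moves only by the tool send_rows, never from a script. Its argument "targets" is a list of rows, each a list of 6 numbers: the shift along the tool's x, y, z in cm, then the turn, a rotation vector about the tool's x, y, z in rad. In form: [[tx, ty, tz, rx, ry, rz], ...]. A call has 1 to 20 rows; each row is the pose to reach, as a shift and turn from the pose commanded when the call began, along the tool's axes at that moment; what a row does not reach only later rows make up. A row lasts 1/12 s, in which the tool goes at most 41.7 mm and 7.16 degrees, less where a joint would pass 70% of its speed; a pose out of reach is approached as far as the arm can. A call with a gripper value outside its range is refused whole. "gripper" is the closure, from 0 (fully open) to 1 (shut), set as the call begins (left out, the last holds). The fingers move at their own pace and stop on an object; "squeeze" is the grip in N (left out, the last holds). Time passes only in rows, so rows that repeat a pose let the fingers close. It gives the time, the measured TCP pose, the force, the opening and the grip force at its end, in the units of the state.
- ctrl.sense(): the state, without advancing time (a new reading comes with each control period).
- capture(name): name is "side" or "top"; returns the picture (384x512x3 uint8, red, green, blue); there is no depth.
- camera_info(name): a dict with "intrinsics" (3x3 intrinsics, pixels), "R" (3x3) and "t" (3): a world point X has camera coordinates R X + t. Camera axes: x right, y down, z forward; pixel columns grow to the right and rows downward; lengths in mm; the calibration is good to about 2 mm. A picture is of the moment at which its call begins. camera_info takes no time and is no camera call.
- ctrl.sign_off(): hands the job in; it is judged then, once.
The state is a dict: "clock": time; "joint_pos": joint angles; "joint_vel": joint speeds; "tau": joint torques, N m; "tool_pos": TCP position; "tool_rot": TCP orientation; "wrist_force": force on the tool from outside, world axes, zero at the start; "torque": the same for the moment, N m; "opening": opening from 0.0 (shut) to 1.0 (fully open); "grasp_force": force on a finger pad.
Only numpy, scipy, OpenCV 4.12 (cv2) and the standard library are available. Lean on these libraries where they do the work, as an engineer would, in place of code of your own. Each camera call takes 0.05 s, during which the arm holds its last target. There are 200 camera calls.

## Task

Pack the measuring case for a site visit. Clear out whatever desk oddments (box of staples, hand stamp, jar) have been left in the case's cutouts and put them in the low desk tray, and press every measuring tool that lies on the desk (level, laser meter, tape measure, pliers, caliper - some may be missing) into the cutout of its own shape until it is fully home and flat on the cutout's floor. Leave the mug, the calculator and the plant where they are.

Things in the scene. Friction and masses are not known exactly. Their poses are not given: they have to be found in the camera images.
- case: open hard case with rigid light-grey insert, fixed to the desk, 212 x 332 mm (x, y), top 26 mm above the desk; origin under its centre, x away from the robot, z up. Its flat lid (18 mm high) lies open beyond it at +x. Five cutouts, each the outline of one tool with 2 mm gap all round, 12 mm deep (floor 14 mm above the desk), with two sprung rubber beads (see seat_level).
- seat_level (a point): floor centre of the level's cutout (134 x 28 mm, long along case x): its origin comes here when home, x along case x. Case frame: 0, 128, 14 mm. In every cutout two round beads beside the seat point stand 3 mm out of the +y and -y walls from 1 mm below the insert's top: a tool laid on them stays up to 8 mm too high or tilts; a push of about 8 to 20 N straight down takes it past them to the floor.
- seat_laser (a point): the same for the laser meter's cutout (104 x 50 mm), its centre. In the case's frame: -38, +62, 14 mm.
- seat_tape (a point): the same for the tape measure's cutout (58 along x, 50 mm along y), its centre. In the case's frame: +62, +62, 14 mm.
- seat_pliers (a point): the same for the pliers' cutout (jaw part 28 mm wide from x -62 to +22 mm, handle part 52 mm wide from +16 to +80 mm, about this point). In the case's frame: -12, -12, 14 mm. The jaws point to the case's -x.
- seat_caliper (a point): the same for the caliper's cutout (beam slot, wider at the display, crosswise jaw slot at its -x end). In the case's frame: -5, -95, 14 mm. The jaws lie at the case's -x end, the long ones towards -y.
- level: aluminium pocket level, a bar 130 x 24 x 30 mm (x, y, z) with three green vials on top, 0.16 kg; origin at the centre of its underside. May be absent. Symmetrical enough to go in either way round.
- laser: black pocket laser meter with a screen and keys on top, 100 x 46 x 28 mm, 0.12 kg; origin at the centre of its underside. May be absent. Symmetrical enough to go in either way round.
- tape: grey tape measure with a black disc on top, 54 x 46 x 30 mm, 0.15 kg; origin at the centre of its underside. May be absent. Symmetrical enough to go in either way round.
- pliers: pliers lying flat, 138 mm long along x, jaws to -x, two diverging rubber handles to +x (48 mm over both at their ends); origin on the underside below the pivot block, which is 34 x 24 x 26 mm high (x, y, z) and the place to grip; jaws 20 mm wide and 18 mm high, handles 16 mm high. 0.18 kg. May be absent.
- caliper: digital caliper lying flat, beam along x from -60 to +80 mm, 16 mm wide, 12 mm high; the jaws at x -60 to -40 mm run crosswise from y -42 to +20 mm, 12 mm high; origin on the underside below the grey display housing, 48 x 28 x 26 mm high, the place to grip. 0.14 kg. May be absent.
- staples: oddment: cardboard box of staples 50 x 30 x 34 mm, 60 g, origin at the centre of its underside; when present it lies loose in the laser meter's cutout at the start, its x roughly along the case's x. May be absent.
- stamp: oddment: hand stamp, black base 34 x 34 x 12 mm with an upright wooden handle 22 mm thick, 50 mm high in all, 60 g, origin under its centre; when present it stands loose in the tape measure's cutout at the start. May be absent.
- pinpot: oddment: small closed jar, 32 mm across, 50 mm high, 60 g, origin under its centre; when present it stands loose in the handle part of the pliers' cutout at the start. May be absent.
- tray: low black open desk tray fixed to the desk between robot and case, 84 x 220 mm (x, y), walls 4 mm thick and 20 mm high, inner floor about 4 mm up; origin under its centre, long side along its y.
- mug: white mug, 80 mm across, 90 mm high, a bystander; origin under its centre.
- calculator: white pocket calculator lying flat, 70 x 110 x 12 mm, a bystander; origin under its centre.
- planter: small planted terracotta pot, 90 mm across, 120 mm high with its leaves, a bystander; origin under its centre.
There are look-alikes about, which are no part of the job. Leave any blue or turquoise look-alike of the tape alone. Leave any purple or red look-alike of the pliers alone.

How it is judged (in metres and radians):
At the end, for the whole second after the job is handed in: Every tool present rests in its own cutout: origin within 4 mm sideways of its seat point and under 3 mm above it, x within 0.1 rad of the case's x, level within 0.06 rad; every oddment present lies at rest inside the tray (origin within its walls, under 25 mm above its underside) (horizontal distance between level and seat_level below 0.004 m and z of level in the frame of seat_level below 0.003 m and angle between the x axis of each of level, laser, tape, pliers, caliper and the x axis of case, either way round below 0.1 rad and angle between each of level, laser, tape, pliers, caliper's own z axis and vertical below 0.06 rad and linear speed of each of level, laser, tape, pliers, caliper, staples, stamp, pinpot below 0.02 m/s and horizontal distance between laser and seat_laser below 0.004 m and z of laser in the frame of seat_laser below 0.003 m and horizontal distance between tape and seat_tape below 0.004 m and z of tape in the frame of seat_tape below 0.003 m and horizontal distance between pliers and seat_pliers below 0.004 m and z of pliers in the frame of seat_pliers below 0.003 m and horizontal distance between caliper and seat_caliper below 0.004 m and z of caliper in the frame of seat_caliper below 0.003 m and x of staples in the frame of tray between -0.038 and 0.038 m and y of staples in the frame of tray between -0.106 and 0.106 m and z of each of staples, stamp, pinpot in the frame of tray below 0.025 m and x of stamp in the frame of tray between -0.038 and 0.038 m and y of stamp in the frame of tray between -0.106 and 0.106 m and x of pinpot in the frame of tray between -0.038 and 0.038 m and y of pinpot in the frame of tray between -0.106 and 0.106 m); the robot touches nothing.
It fails at once if the mug is disturbed (moved by more than 2 cm) (distance of mug from where it was at the start of the episode above 0.02 m).
It fails at once if the calculator is disturbed (moved by more than 2 cm) (distance of calculator from where it was at the start of the episode above 0.02 m).
It fails at once if the planter is disturbed (moved by more than 2 cm) (distance of planter from where it was at the start of the episode above 0.02 m).
Of level, laser, tape, pliers, caliper only 4 to 5 are there at a start; the rules pass over those that are not, and their reading is None.
Of staples, stamp, pinpot only 2 to 3 are there at a start; the rules pass over those that are not, and their reading is None.
At some moment in a run one of level, laser, tape, pliers, caliper may be knocked a few centimetres aside while the robot is not near it.
Once in a run the grip may slacken for a moment while it holds something.
It also fails if it takes over 210 s, if anything falls off the work surface, if the arm or the gripper's body presses on something with over 40 N, if the wrist force passes 120 N, or if a joint passes its speed limit or range.

## Working session

There is one attempt and no reset: what is moved stays moved. The work goes in short steps, Python scripts to look and compute and a tool call to move; the robot and the scene stay as the last step left them, time stands still between calls to the robot, and variables do not carry over. Pictures are saved under pics/ and viewed, at most 14 in all, crops included, and the job is handed in when it is done.

Besides the shell and the picture viewer there is one more tool, called after "Request:" as name([rows], argument=value, ...), one row to a line, values as JSON. send_rows: Moves the arm, as the interface text tells. Its arguments: {"type":"object","properties":{"targets":{"type":"array"},"gripper":{"type":"number"},"squeeze":{"type":"number"}},"required":["targets"]}

```bash
ls; mkdir -p pics; python3 - <<'E'
from workcell import ctrl, capture, camera_info
import cv2
for n in("side","top"):
    cv2.imwrite(f"pics/{n}0.png",cv2.resize(capture(n)[:,:,::-1],(800,600),interpolation=cv2.INTER_CUBIC)); print(camera_info(n))
print(ctrl.sense(),ctrl.pinch_z)
E
```

```text
pics
{'intrinsics': array([[432.17380497,   0.        , 263.64749137],
       [  0.        , 432.17380497, 189.39320344],
       [  0.        ,   0.        ,   1.        ]]), 'R': array([[-0.97143813, -0.23615362, -0.02322538],
       [-0.13351625,  0.62488204, -0.76921768],
       [ 0.19616666, -0.74414642, -0.63856459]]), 't': array([ 447.56699633,   68.64282911, 1254.43912539])}
{'intrinsics': array([[367.79934187,   0.        , 256.75718707],
       [  0.        , 367.79934187, 194.42431278],
       [  0.        ,   0.        ,   1.        ]]), 'R': array([[ 2.31722170e-04, -9.99780988e-01,  2.09265851e-02],
       [-9.96112872e-01, -2.07410416e-03, -8.80615956e-02],
       [ 8.80857130e-02, -2.08248349e-02, -9.95895192e-01]]), 't': array([  10.53796329,  451.88347875, 1260.97543821])}
{'clock': 0.1, 'joint_pos': array([-1.38129022e+00,  3.78008011e-01,  7.97800209e-02,  1.27436129e+00,
        1.86543187e-05,  1.46054690e+00]), 'joint_vel': array([-0.00021972, -0.00168   ,  0.00212488,  0.0020716 , -0.0010988 ,
        0.00076844]), 'tau': array([ 1.65529556e-03, -4.64691889e+01,  2.70583123e+01,  1.20168194e-02,
        3.42375608e-05,  7.20758322e-06]), 'tool_pos': array([ 169.72249612, -548.7928101 ,  230.45194282]), 'tool_rot': array([[ 9.55408743e-01,  2.95286356e-01, -3.19424263e-04],
       [ 2.95286450e-01, -9.55407138e-01,  1.76436390e-03],
       [ 2.15812366e-04, -1.78001035e-03, -9.99998392e-01]]), 'wrist_force': array([-0.27304725, -0.1385865 , -0.92945503]), 'torque': array([ 0.02735904, -0.07042939, -0.044578  ]), 'grasp_force': 0.0, 'opening': 0.9973095577770923} -18.700000000000003
```

View pics/top0.png

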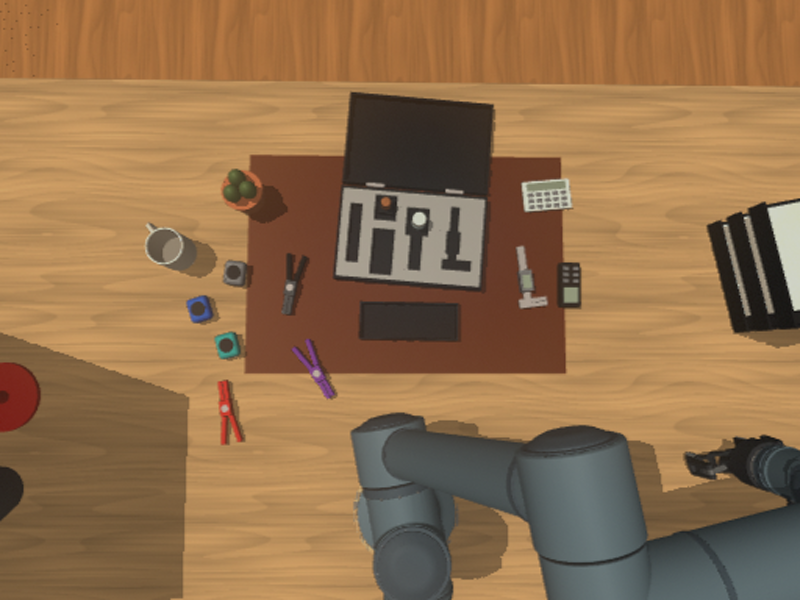

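View pics/side0.png

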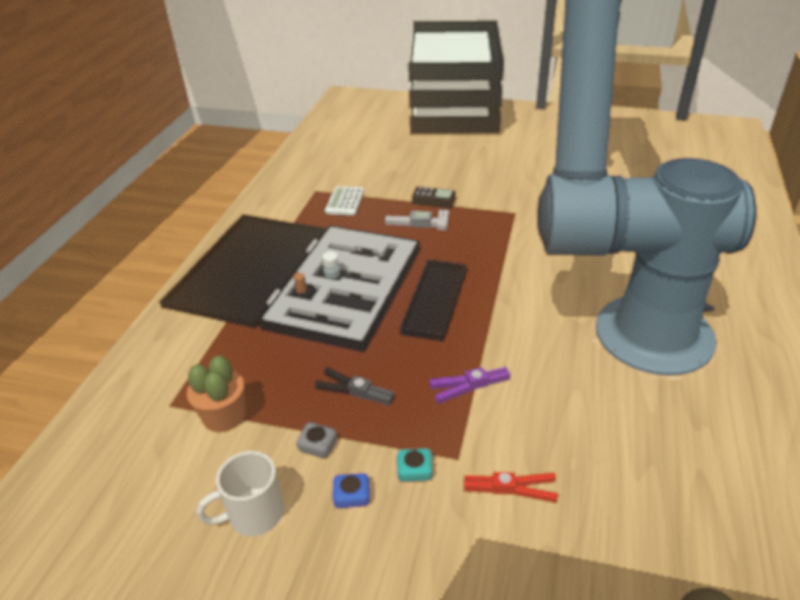

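Candidates in the top view (800x600 pixels):
- **Tape:** grey (235,273), blue (200,309), teal (228,346). I take the grey one.
- **Pliers:** black (290,283), purple (316,370), red (230,412). I take the black one.
- **Caliper:** (526,280).
- **Laser:** (569,285).
- **Oddments:** stamp (386,205) and jar (419,220).
- **Absent so far:** no level or staples in sight.

Next I'll measure.

```bash
cat > h.py <<'E'
import numpy as np, cv2
from workcell import ctrl, capture, camera_info
def w(name,px,z):
    "pixels (native) -> world xy on plane z"
    c=camera_info(name); px=np.atleast_2d(np.asarray(px,float))
    d=(np.linalg.inv(c["intrinsics"])@np.c_[px,np.ones(len(px))].T); d=c["R"].T@d
    o=-c["R"].T@c["t"]; return (o[:,None]+d*((z-o[2])/d[2])).T[:,:2]
def pix(name,X):
    c=camera_info(name); p=c["intrinsics"]@(c["R"]@np.asarray(X,float)+c["t"]); return p[:2]/p[2]
def blobs(name,mask,z,amin=20):
    out=[]
    for c in cv2.findContours(mask.astype(np.uint8),cv2.RETR_EXTERNAL,cv2.CHAIN_APPROX_NONE)[0]:
        if cv2.contourArea(c)<amin: continue
        r=cv2.minAreaRect(w(name,c[:,0],z).astype(np.float32))
        out.append((c[:,0].mean(0).round(1),np.round(r[0],1),np.round(r[1],1),round(r[2],1)))
    return out
def crop(name,x0,y0,x1,y1,f,k):
    im=capture(name)[y0:y1,x0:x1,::-1]
    cv2.imwrite(f"pics/{f}.png",cv2.resize(im,None,fx=k,fy=k,interpolation=cv2.INTER_NEAREST))
E
python3 - <<'E'
from h import *
crop("top",120,90,380,270,"c1",3)
im=capture("top").astype(int); hsv=cv2.cvtColor(im.astype(np.uint8),cv2.COLOR_RGB2HSV)
m=(hsv[...,1]<60)&(hsv[...,2]>120)
for b in blobs("top",m,26): print(b)
for p in [(340,180),(226,230),(270,205),(235,273),(290,283),(526,280),(569,285),(382,250)]:
    print(p,hsv[int(p[1]*.64),int(p[0]*.64)])
E
```

```text
(array([372.2, 310.4]), array([  54. , -382.8]), array([130.5,  24.2]), 13.4)
(array([340. , 192.4]), array([ 462.2, -280.6]), array([31.5, 59.7]), 0.1)
(array([365., 188.]), array([ 474.7, -366.9]), array([28.1, 28.9]), 0.1)
(array([336.9, 179.6]), array([ 504.3, -269.2]), array([31.7, 21.1]), 0.2)
(array([333.5, 165.5]), array([ 553.7, -257.8]), array([54.7, 17. ]), 7.0)
(array([470.9, 172.5]), array([ 531. , -743.6]), array([208. ,   9.7]), 11.3)
(array([105.2, 155.7]), array([584.5, 537.4]), array([83.3, 86.4]), 87.2)
(array([484.9, 168.8]), array([ 543.9, -795.2]), array([220.1,  11.6]), 11.3)
(array([504.9, 160.6]), array([ 566.1, -853.8]), array([ 72.2, 248.5]), 86.5)
(array([262.3, 151.6]), array([603.2,  -8.7]), array([320. , 199.4]), 85.4)
(array([349.3, 124.6]), array([ 701., -317.]), array([ 68.2, 108.9]), 5.3)
(340, 180) [ 10 156 108]
(226, 230) [ 17 130 173]
(270, 205) [ 10 145  79]
(235, 273) [14 69 70]
(290, 283) [ 15  34 119]
(526, 280) [ 36  46 150]
(569, 285) [13 79 58]
(382, 250) [11 36 57]
```

View pics/c1.png

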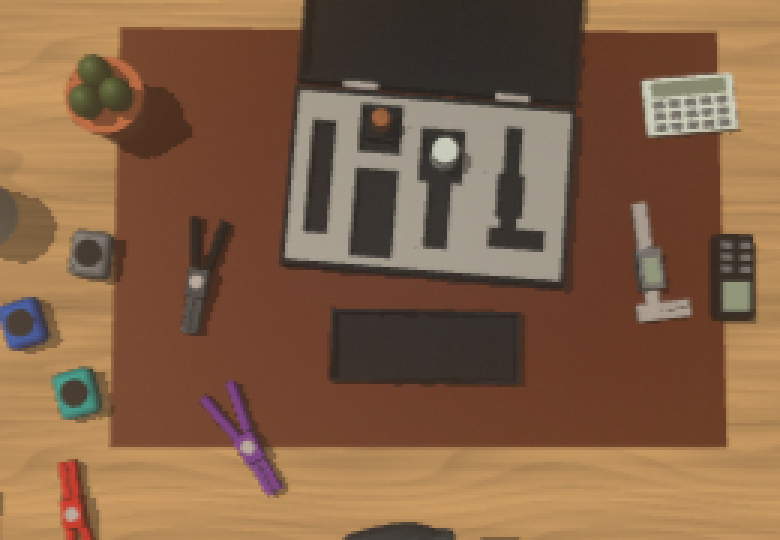

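Crop shows the case empty in the level (320,177) and laser (373,212) cutouts, with the stamp at (381,120) and jar at (444,150). It also shows the grey tape (91,253), black pliers (197,282), caliper (650,268) and laser (733,277). There is no level and no staples box.

```bash
cat > m.py <<'E'
from h import *
top=capture("top"); T=cv2.cvtColor(top,cv2.COLOR_RGB2HSV).astype(int)
def roi(M,u0,v0,u1,v1):  # crop1 coords
    r=np.zeros(M.shape,bool); r[90+v0//3:90+v1//3,120+u0//3:120+u1//3]=1; return M&r
S,V=T[...,1],T[...,2]
def show(n,M,z):
    for b in blobs("top",M,z): print(n,*b)
show("lvlcut",roi(V<105,295,105,340,245),26)
show("lascut",roi(V<105,345,160,405,265),26)
show("calcut",roi(V<105,475,115,560,260),26)
show("tray",roi((V<62),310,295,545,400),20)
show("laser",roi((V<95),700,225,775,330),28)
show("tape",roi((S<95),65,225,118,285),30)
show("caliper",roi((S<110),620,195,700,325),12)
show("pliersdark",roi((S<100),175,210,240,340),18)
show("block",roi((S<70)&(V>90),175,260,215,300),26)
show("jar",roi((V>170),425,130,465,170),50)
show("stamp",roi((S>120),365,100,400,135),50)
E
python3 m.py
```

```text
lvlcut [226.1 148.3] [613.3 118.5] [ 26.9 132.7] 85.3
lascut [244.1 160.3] [570.2  55.7] [ 48.8 103. ] 85.4
calcut [290.7 156.1] [ 598.  -110.8] [ 59.6 142.1] 89.4
tray [261.5 205. ] [414.9  -4.1] [215.1  83.7] 89.5
laser [363.4 182.2] [ 494.  -361.6] [ 52.8 102.8] 88.6
tape [150.  174.4] [519.3 379.7] [52.2 48. ] 0.2
caliper [337.1 180.1] [ 516.3 -283.3] [142.6  64.5] 2.3
pliersdark [186.5 179. ] [497.1 252.8] [ 39.9 133.8] 83.7
block [184.6 183.4] [489.1 260.3] [18.7 18.6] 64.5
jar [267.7 139.6] [639.4 -25.3] [24.2 24.6] 89.9
stamp [246.6 128.8] [675.9  47.2] [21.1 17.3] 0.2
```

Case frame: centre (603,-9), yaw -0.081. The level and laser cutouts and the insert outline all agree with this. I'll take the jar first.

```bash
cat > plan.py <<'E'
"plan.py x,y,z,yaw ... : row (cm, rad) of each waypoint relative to the one before"
import sys; from h import *
from scipy.spatial.transform import Rotation as Ro
s=ctrl.sense(); p,R=s["tool_pos"],s["tool_rot"]
print("t",round(s["clock"],1),"at",p.round(1),"yaw",round(np.arctan2(R[1,0],R[0,0]),3),"F",s["wrist_force"].round(1),"op",round(s["opening"],3),"g",round(s["grasp_force"],1),"q",s["joint_pos"].round(2))
for a in sys.argv[1:]:
    x,y,z,yaw=map(float,a.split(",")); c,n=np.cos(yaw),np.sin(yaw)
    T=np.array([[c,n,0],[n,-c,0],[0,0,-1]])
    t=R.T@(np.array([x,y,z])-p)/10; r=Ro.from_matrix(R.T@T).as_rotvec()
    print(a,"->",t.round(2).tolist(),r.round(3).tolist()); p,R=np.array([x,y,z]),T
E
python3 plan.py 639,-25,150,3.06 639,-25,36,3.06 639,-25,120,3.06 415,-60,110,3.14 415,-60,28,3.14
```

```text
t 0.2 at [ 169.8 -549.1  230.9] yaw 0.3 F [-0.2 -0.4  0.4] op 1.0 g 0.0 q [-1.38  0.38  0.08  1.27 -0.    1.46]
639,-25,150,3.06 -> [60.31, -36.2, 8.12] [-0.0, -0.001, -2.76]
639,-25,36,3.06 -> [0.0, 0.0, 11.4] [0.0, 0.0, 0.0]
639,-25,120,3.06 -> [0.0, 0.0, -8.4] [0.0, 0.0, 0.0]
415,-60,110,3.14 -> [22.04, -5.31, 1.0] [0.0, 0.0, -0.08]
415,-60,28,3.14 -> [0.0, 0.0, 8.2] [0.0, 0.0, 0.0]
```

Request:
send_rows([
  [60.3, -36.2, 4, 0, 0, -2.76],
  [60.3, -36.2, 4, 0, 0, -2.76],
  [60.3, -36.2, 4, 0, 0, -2.76],
  [60.3, -36.2, 4, 0, 0, -2.76],
  [60.3, -36.2, 4, 0, 0, -2.76],
  [60.3, -36.2, 4, 0, 0, -2.76],
  [60.3, -36.2, 4, 0, 0, -2.76],
  [60.3, -36.2, 4, 0, 0, -2.76],
  [60.3, -36.2, 4, 0, 0, -2.76],
  [60.3, -36.2, 4, 0, 0, -2.76],
  [60.3, -36.2, 4, 0, 0, -2.76],
  [60.3, -36.2, 4, 0, 0, -2.76],
  [60.3, -36.2, 4, 0, 0, -2.76],
  [60.3, -36.2, 4, 0, 0, -2.76],
  [60.3, -36.2, 4, 0, 0, -2.76],
  [60.3, -36.2, 4, 0, 0, -2.76],
  [60.3, -36.2, 4, 0, 0, -2.76],
  [60.3, -36.2, 4, 0, 0, -2.76],
  [60.3, -36.2, 4, 0, 0, -2.76],
  [60.3, -36.2, 4, 0, 0, -2.76],
], gripper=0.3, squeeze=40)

```text
clock: 1.92
tool_pos: [639.3, -24.4, 190.5]
tool_rot: [[-0.945, 0.328, -0.001], [0.328, 0.945, -0.0], [0.001, -0.0, -1.0]]
wrist_force: [-0.4, -0.2, -0.3]
opening: 0.7
grasp_force: 0.0
```

```bash
python3 plan.py 639,-25,120,3.06
```

```text
t 1.9 at [639.3 -24.4 190.5] yaw 2.808 F [-0.4 -0.2 -0.3] op 0.7 g 0.0 q [-0.14  0.53  0.21  1.25 -0.    0.2 ]
639,-25,120,3.06 -> [0.0, -0.07, 7.05] [-0.0, -0.001, -0.252]
```

Request:
send_rows([
  [0, 0, 3, 0, 0, -0.125],
  [0, 0, 7, 0, 0, -0.25],
  [0, 0, 7, 0, 0, -0.25],
  [0, 0, 9, 0, 0, -0.25],
  [0, 0, 11, 0, 0, -0.25],
  [0, 0, 13, 0, 0, -0.25],
  [0, 0, 15.4, 0, 0, -0.25],
  [0, 0, 15.4, 0, 0, -0.25],
])

```text
clock: 2.58
tool_pos: [636.1, -25.2, 34.0]
tool_rot: [[-0.996, 0.094, -0.007], [0.094, 0.996, 0.001], [0.007, 0.0, -1.0]]
wrist_force: [-1.7, 0.1, -0.9]
opening: 0.698
grasp_force: 0.0
```

Request:
send_rows([
  [0, 0, 0, 0, 0, 0],
  [0, 0, 0, 0, 0, 0],
  [0, 0, 0, 0, 0, 0],
  [0, 0, 0, 0, 0, 0],
  [0, 0, 0, 0, 0, 0],
  [0, 0, 0, 0, 0, 0],
], gripper=1)

```text
clock: 3.08
tool_pos: [640.9, -25.8, 39.7]
tool_rot: [[-0.996, 0.092, 0.004], [0.092, 0.996, -0.001], [-0.004, -0.0, -1.0]]
wrist_force: [-1.3, -0.4, 6.4]
opening: 0.336
grasp_force: 39.7
```

```bash
python3 plan.py 639,-25,120,3.06 415,-60,100,3.14 415,-60,28,3.14
```

```text
t 3.1 at [640.9 -25.8  39.7] yaw 3.049 F [-1.3 -0.4  6.4] op 0.336 g 39.7 q [-0.14  0.62 -0.04  0.91 -0.   -0.05]
639,-25,120,3.06 -> [0.16, 0.06, -8.03] [-0.0, 0.004, -0.011]
415,-60,100,3.14 -> [22.04, -5.31, 2.0] [0.0, 0.0, -0.08]
415,-60,28,3.14 -> [0.0, 0.0, 7.2] [0.0, 0.0, 0.0]
```

Request:
send_rows([
  [0, 0, -2, 0, 0, 0],
  [0, 0, -5, 0, 0, 0],
  [0, 0, -8, 0, 0, 0],
  [0, 0, -8, 0, 0, 0],
  [4, -1, -8, 0, 0, -0.09],
  [8, -2, -8, 0, 0, -0.09],
  [12, -3, -8, 0, 0, -0.09],
  [16, -4.2, -8, 0, 0, -0.09],
  [20, -5, -8, 0, 0, -0.09],
  [22.2, -5.4, -8, 0, 0, -0.09],
  [22.2, -5.4, -8, 0, 0, -0.09],
  [22.2, -5.4, -8, 0, 0, -0.09],
  [22.2, -5.4, -6, 0, 0, -0.09],
  [22.2, -5.4, -3, 0, 0, -0.09],
  [22.2, -5.4, -1, 0, 0, -0.09],
  [22.2, -5.4, 0.2, 0, 0, -0.09],
  [22.2, -5.4, 0.7, 0, 0, -0.09],
  [22.2, -5.4, 0.7, 0, 0, -0.09],
  [22.2, -5.4, 0.7, 0, 0, -0.09],
  [22.2, -5.4, 0.7, 0, 0, -0.09],
])

```text
clock: 4.75
tool_pos: [414.6, -59.1, 30.9]
tool_rot: [[-1.0, 0.001, 0.002], [0.001, 1.0, -0.0], [-0.002, -0.0, -1.0]]
wrist_force: [-0.6, 0.9, -0.8]
opening: 0.338
grasp_force: 40.0
```

```bash
python3 plan.py 415,-60,29,3.14; python3 - <<'E'
from h import *
crop("side",150,110,350,290,"s1",3)
E
```

```text
t 4.8 at [414.6 -59.1  30.9] yaw 3.14 F [-0.6  0.9 -0.8] op 0.338 g 40.0 q [-0.29  0.25 -0.67  0.64  0.   -0.29]
415,-60,29,3.14 -> [-0.04, -0.09, 0.19] [-0.0, 0.002, 0.0]
```

View pics/s1.png

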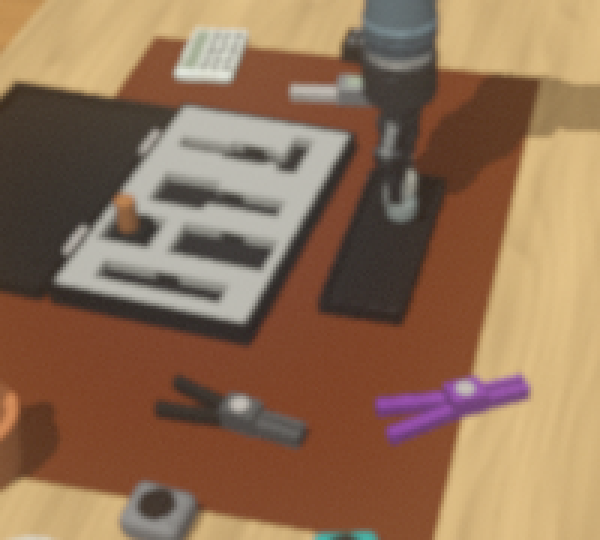

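The side view shows the jar gripped upright inside the tray, near crop pixel (400,205). Next I release it and take the stamp.

Request:
send_rows([
  [0, 0, 0.2, 0, 0, 0],
  [0, 0, 0.2, 0, 0, 0],
  [0, 0, 0.2, 0, 0, 0],
])

```text
clock: 5.05
tool_pos: [414.2, -59.2, 29.2]
tool_rot: [[-1.0, 0.002, 0.002], [0.002, 1.0, -0.001], [-0.002, -0.001, -1.0]]
wrist_force: [-0.5, -0.3, 5.0]
opening: 0.329
grasp_force: 40.6
```

Request:
send_rows([
  [0, 0, 0, 0, 0, 0],
  [0, 0, 0, 0, 0, 0],
  [0, 0, 0, 0, 0, 0],
  [0, 0, 0, 0, 0, 0],
  [0, 0, -2, 0, 0, 0],
  [0, 0, -5, 0, 0, 0],
  [0, 0, -9, 0, 0, 0],
  [-4, 2, -10, 0, 0, 0.08],
  [-8, 4, -10, 0, 0, 0.08],
  [-12, 6, -10, 0, 0, 0.08],
  [-16, 8, -10, 0, 0, 0.08],
  [-20, 10, -10, 0, 0, 0.08],
  [-24, 10.6, -10, 0, 0, 0.08],
  [-25.7, 10.6, -10, 0, 0, 0.08],
  [-25.7, 10.6, -8, 0, 0, 0.08],
  [-25.7, 10.6, -5.5, 0, 0, 0.08],
  [-25.7, 10.6, -5.5, 0, 0, 0.08],
  [-25.7, 10.6, -5.5, 0, 0, 0.08],
  [-25.7, 10.6, -5.5, 0, 0, 0.08],
], gripper=0.4)

```text
clock: 6.63
tool_pos: [669.8, 46.6, 83.9]
tool_rot: [[-0.997, 0.082, -0.0], [0.082, 0.997, -0.0], [0.0, -0.0, -1.0]]
wrist_force: [0.5, -0.2, 1.0]
opening: 0.602
grasp_force: 0.0
```

```bash
python3 plan.py 672,47,38,3.06;python3 - <<'E'
from h import *
crop("side",150,110,350,290,"s2",3)
E
```

```text
t 6.6 at [669.8  46.6  83.9] yaw 3.06 F [ 0.5 -0.2  1. ] op 0.602 g 0.0 q [-0.02  0.64  0.13  1.06 -0.    0.06]
672,47,38,3.06 -> [-0.21, 0.06, 4.59] [-0.0, -0.0, -0.0]
```

View pics/s2.png

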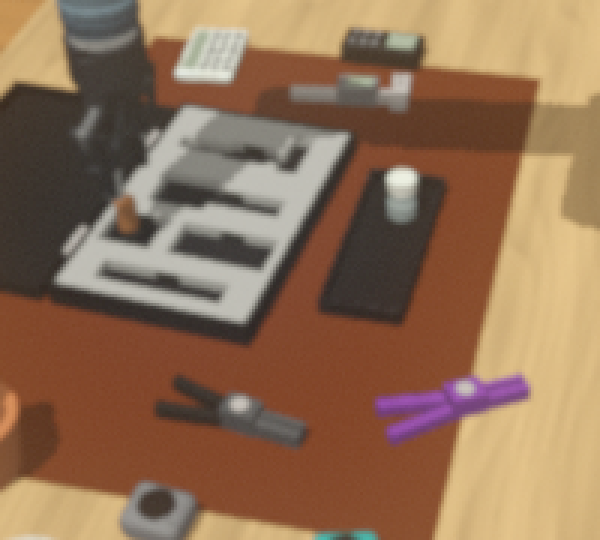

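The jar stands in the tray at (402,195) and the gripper is above the stamp at (126,212). I'll descend and grip.

Request:
send_rows([
  [-0.2, 0, 1.5, 0, 0, 0],
  [-0.2, 0, 3, 0, 0, 0],
  [-0.2, 0, 4, 0, 0, 0],
  [-0.2, 0, 4.6, 0, 0, 0],
  [-0.2, 0, 4.6, 0, 0, 0],
  [-0.2, 0, 4.6, 0, 0, 0],
])

```text
clock: 7.18
tool_pos: [672.2, 46.4, 37.8]
tool_rot: [[-0.997, 0.082, 0.0], [0.082, 0.997, -0.0], [-0.0, -0.0, -1.0]]
wrist_force: [-0.1, 0.1, 0.3]
opening: 0.598
grasp_force: 0.0
```

Request:
send_rows([
  [0, 0, 0, 0, 0, 0],
  [0, 0, 0, 0, 0, 0],
  [0, 0, 0, 0, 0, 0],
  [0, 0, 0, 0, 0, 0],
  [0, 0, 0, 0, 0, 0],
  [0, 0, 0, 0, 0, 0],
], gripper=1)

```text
clock: 7.68
tool_pos: [673.0, 46.5, 38.4]
tool_rot: [[-0.997, 0.082, 0.002], [0.082, 0.997, -0.0], [-0.002, -0.0, -1.0]]
wrist_force: [-0.0, 0.6, 6.1]
opening: 0.245
grasp_force: 39.1
```

Request:
send_rows([
  [0, 0, -2, 0, 0, 0],
  [0, 0, -5, 0, 0, 0],
  [0, 0, -8, 0, 0, 0],
  [0, 0, -8, 0, 0, 0],
])

```text
clock: 8.02
tool_pos: [675.8, 46.4, 123.8]
tool_rot: [[-0.997, 0.082, 0.01], [0.082, 0.997, -0.0], [-0.01, 0.0, -1.0]]
wrist_force: [1.8, -0.2, 1.8]
opening: 0.246
grasp_force: 39.3
```

```bash
python3 plan.py 415,45,118,3.14 415,45,31,3.14
```

```text
t 8.0 at [675.8  46.4 123.8] yaw 3.06 F [ 1.8 -0.2  1.8] op 0.246 g 39.3 q [-0.02  0.62  0.2   1.14 -0.    0.06]
415,45,118,3.14 -> [25.98, -2.27, 0.32] [0.0, 0.01, -0.08]
415,45,31,3.14 -> [0.0, 0.0, 8.7] [0.0, 0.0, 0.0]
```

Request:
send_rows([
  [4, -0.5, 0, 0, 0, -0.08],
  [8, -1, 0, 0, 0, -0.08],
  [12, -1.5, 0, 0, 0, -0.08],
  [16, -2, 0, 0, 0, -0.08],
  [20, -2.3, 0, 0, 0, -0.08],
  [24, -2.3, 0, 0, 0, -0.08],
  [25.7, -2.3, 0, 0, 0, -0.08],
  [25.7, -2.3, 0, 0, 0, -0.08],
  [25.7, -2.3, 2, 0, 0, -0.08],
  [25.7, -2.3, 5, 0, 0, -0.08],
  [25.7, -2.3, 7, 0, 0, -0.08],
  [25.7, -2.3, 8, 0, 0, -0.08],
  [25.7, -2.3, 8.8, 0, 0, -0.08],
  [25.7, -2.3, 8.8, 0, 0, -0.08],
  [25.7, -2.3, 8.8, 0, 0, -0.08],
  [25.7, -2.3, 8.8, 0, 0, -0.08],
])

```text
clock: 9.35
tool_pos: [415.2, 44.4, 29.5]
tool_rot: [[-1.0, 0.002, 0.001], [0.002, 1.0, -0.0], [-0.001, -0.0, -1.0]]
wrist_force: [-1.0, -0.3, -0.7]
opening: 0.245
grasp_force: 40.5
```

Request:
send_rows([
  [0, 0, 0, 0, 0, 0],
  [0, 0, 0, 0, 0, 0],
  [0, 0, 0, 0, 0, 0],
  [0, 0, 0, 0, 0, 0],
  [0, 0, -2, 0, 0, 0],
  [0, 0, -5, 0, 0, 0],
  [0, 0, -9, 0, 0, 0],
  [0, 0, -12, 0, 0, 0],
  [0, 0, -12, 0, 0, 0],
], gripper=0.25)

```text
clock: 10.1
tool_pos: [418.5, 44.4, 155.3]
tool_rot: [[-1.0, 0.002, 0.011], [0.002, 1.0, -0.001], [-0.011, -0.001, -1.0]]
wrist_force: [0.6, -0.0, 0.2]
opening: 0.75
grasp_force: 0.0
```

```bash
python3 plan.py; python3 - <<'E'
from h import *
for n in("top","side"):
    c=camera_info(n); print(n,(-c["R"].T@c["t"]).round(0))
t=capture("top")[:,:,::-1]
a=[t[165:215,348:380],t[150:205,322:356],t[155:205,170:202],t[160:190,140:165]]
a=[cv2.copyMakeBorder(x,0,55-x.shape[0],0,34-x.shape[1],cv2.BORDER_CONSTANT) for x in a]
cv2.imwrite("pics/c3.png",cv2.resize(np.hstack(a),None,fx=5.8,fy=5.8,interpolation=cv2.INTER_NEAREST))
E
```

```text
t 10.1 at [418.5  44.4 155.3] yaw 3.14 F [ 0.6 -0.   0.2] op 0.75 g 0.0 q [-0.05  0.1  -0.48  0.98 -0.   -0.04]
top [ 339.   38. 1295.]
side [198. 996. 864.]
```

View pics/c3.png

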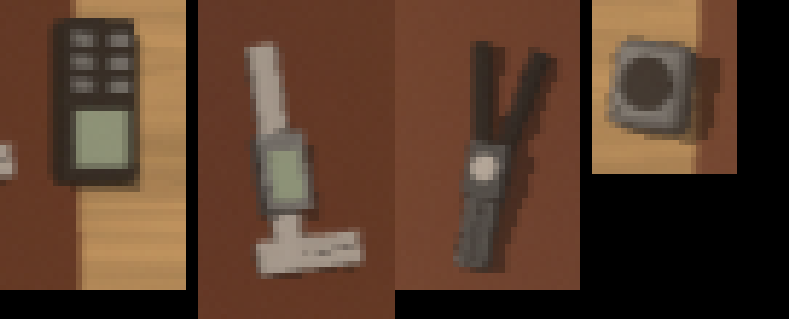

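The close crops show these top-face centres:
- **Laser:** (101,102), upright.
- **Caliper display:** (288,173), yaw about +0.14.
- **Pliers pivot:** (485,168), yaw about -0.16.
- **Grey tape disc:** (646,84), yaw about -0.13.

```bash
python3 - <<'E'
from h import *
for n,u,v,z in [("laser",365,182.1,28),("caliper",337.2,179.3,26),("pliers",185.1,183.5,26),("tape",148.9,174,30)]: print(n,w("top",(u,v),z).round(1))
c=np.array([603,-9]);t=-.081;R=np.array([[np.cos(t),-np.sin(t)],[np.sin(t),np.cos(t)]])
for n,p in dict(laser=(-38,62),tape=(62,62),pliers=(-12,-12),caliper=(-5,-95)).items(): print("seat",n,(c+R@p).round(1))
E
python3 plan.py 495,-365,120,3.13 495,-365,15,3.13
```

```text
laser [[ 495.1 -366.8]]
caliper [[ 505.  -269.9]]
pliers [[488.8 259.2]]
tape [[520.9 383.5]]
seat laser [570.1  55.9]
seat tape [669.8  47.8]
seat pliers [590.1 -20. ]
seat caliper [ 590.3 -103.3]
t 10.2 at [417.4  44.4 152.8] yaw 3.14 F [ 0.1  0.3 -0.9] op 0.746 g 0.0 q [-0.05  0.11 -0.49  0.97 -0.   -0.04]
495,-365,120,3.13 -> [-7.81, -40.93, 3.36] [-0.0, 0.008, 0.01]
495,-365,15,3.13 -> [0.0, 0.0, 10.5] [0.0, 0.0, 0.0]
```

Request:
send_rows([
  [-1, -4, 0, 0, 0, 0],
  [-2, -8, 0, 0, 0, 0],
  [-3, -12, 0, 0, 0, 0],
  [-4, -16, 0, 0, 0, 0],
  [-5, -20, 0, 0, 0, 0],
  [-6, -24, 0, 0, 0, 0],
  [-7, -28, 0, 0, 0, 0],
  [-7.8, -32, 1, 0, 0, 0],
  [-7.8, -36, 2, 0, 0.008, 0.01],
  [-7.8, -40, 3, 0, 0.008, 0.01],
  [-7.8, -41, 5, 0, 0.008, 0.01],
  [-7.8, -41, 8, 0, 0.008, 0.01],
  [-7.8, -41, 10, 0, 0.008, 0.01],
  [-7.8, -41, 10, 0, 0.008, 0.01],
  [-7.8, -41, 10, 0, 0.008, 0.01],
  [-7.8, -41, 10, 0, 0.008, 0.01],
], gripper=0.1, squeeze=60)

```text
clock: 11.48
tool_pos: [491.6, -365.5, 49.9]
tool_rot: [[-1.0, 0.011, -0.008], [0.011, 1.0, -0.0], [0.008, -0.0, -1.0]]
wrist_force: [0.3, 0.0, -0.4]
opening: 0.901
grasp_force: 0.0
```

```bash
python3 plan.py 495,-366,12,3.13; python3 - <<'E'
from h import *
crop("top",310,140,400,210,"c4",7)
E
```

```text
t 11.5 at [ 491.6 -365.5   49.9] yaw 3.13 F [ 0.3  0.  -0.4] op 0.901 g 0.0 q [-0.74  0.56 -0.11  0.91 -0.01 -0.73]
495,-366,12,3.13 -> [-0.37, -0.04, 3.78] [-0.0, -0.008, 0.0]
```

View pics/c4.png

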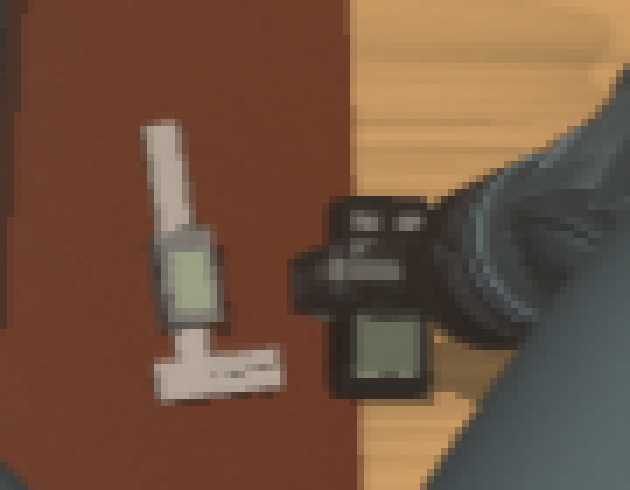

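The gripper straddles the laser, at crop (380,300), and the caliper is clear. I'll descend and grip.

Request:
send_rows([
  [-0.2, 0, 1, 0, -0.008, 0],
  [-0.3, 0, 2, 0, -0.008, 0],
  [-0.3, 0, 3, 0, -0.008, 0],
  [-0.3, 0, 3.8, 0, -0.008, 0],
  [-0.3, 0, 3.8, 0, -0.008, 0],
  [-0.3, 0, 3.8, 0, -0.008, 0],
  [-0.3, 0, 3.8, 0, -0.008, 0],
])

```text
clock: 12.12
tool_pos: [494.2, -365.7, 11.4]
tool_rot: [[-1.0, 0.012, -0.0], [0.012, 1.0, -0.0], [0.0, -0.0, -1.0]]
wrist_force: [-0.0, -0.8, 0.5]
opening: 0.898
grasp_force: 0.0
```

Request:
send_rows([
  [0, 0, 0, 0, 0, 0],
  [0, 0, 0, 0, 0, 0],
  [0, 0, 0, 0, 0, 0],
  [0, 0, 0, 0, 0, 0],
  [0, 0, 0, 0, 0, 0],
  [0, 0, 0, 0, 0, 0],
], gripper=1)

```text
clock: 12.62
tool_pos: [494.8, -366.2, 12.2]
tool_rot: [[-1.0, 0.012, 0.001], [0.012, 1.0, -0.001], [-0.001, -0.001, -1.0]]
wrist_force: [-0.2, -0.2, 5.4]
opening: 0.522
grasp_force: 63.8
```

```bash
python3 plan.py 494,-366,112,3.13 
```

```text
t 12.6 at [ 494.8 -366.2   12.2] yaw 3.13 F [-0.2 -0.2  5.4] op 0.522 g 63.8 q [-0.74  0.6  -0.15  0.82 -0.   -0.73]
494,-366,112,3.13 -> [0.06, 0.01, -9.98] [-0.001, 0.001, -0.0]
```

Request:
send_rows([
  [0, 0, -1.5, 0, 0, 0],
  [0, 0, -4, 0, 0, 0],
  [0, 0, -7, 0, 0, 0],
  [0, 2, -8, 0, 0, 0],
  [-0.5, 5, -8, 0, 0, 0],
  [-1, 8, -8, 0, 0, 0],
  [-2, 12, -8, 0, 0, 0],
  [-3, 16, -8, 0, 0, 0.02],
  [-4, 20, -8, 0, 0, 0.04],
  [-5, 24, -8, 0, 0, 0.06],
  [-6, 28, -8, 0, 0, 0.07],
  [-7, 32, -8, 0, 0, 0.07],
  [-7.5, 36, -8, 0, 0, 0.07],
  [-7.5, 39, -8, 0, 0, 0.07],
  [-7.5, 41, -8, 0, 0, 0.07],
  [-7.5, 42, -8, 0, 0, 0.07],
  [-7.5, 42.2, -7, 0, 0, 0.07],
  [-7.5, 42.2, -6, 0, 0, 0.07],
  [-7.5, 42.2, -6, 0, 0, 0.07],
  [-7.5, 42.2, -6, 0, 0, 0.07],
])

```text
clock: 14.28
tool_pos: [572.7, 53.9, 69.6]
tool_rot: [[-0.996, 0.084, -0.003], [0.084, 0.996, -0.001], [0.003, -0.001, -1.0]]
wrist_force: [-0.9, 1.1, -1.1]
opening: 0.52
grasp_force: 63.1
```

Request:
send_rows([
  [0, 0, 0, 0, 0, 0],
  [0, 0, 0, 0, 0, 0],
])

```text
clock: 14.45
tool_pos: [574.4, 54.4, 71.4]
tool_rot: [[-0.997, 0.083, 0.0], [0.083, 0.997, -0.0], [-0.0, -0.0, -1.0]]
wrist_force: [-0.8, 0.4, -1.2]
opening: 0.523
grasp_force: 63.1
```

```bash
python3 plan.py 569.8,55.9,42,3.06; python3 - <<'E'
from h import *
crop("side",150,110,300,230,"s3",5)
E
```

```text
t 14.4 at [574.4  54.4  71.4] yaw 3.058 F [-0.8  0.4 -1.2] op 0.523 g 63.1 q [-0.02  0.48 -0.2   0.9  -0.    0.07]
569.8,55.9,42,3.06 -> [0.47, 0.12, 2.94] [-0.0, 0.0, -0.002]
```

View pics/s3.png

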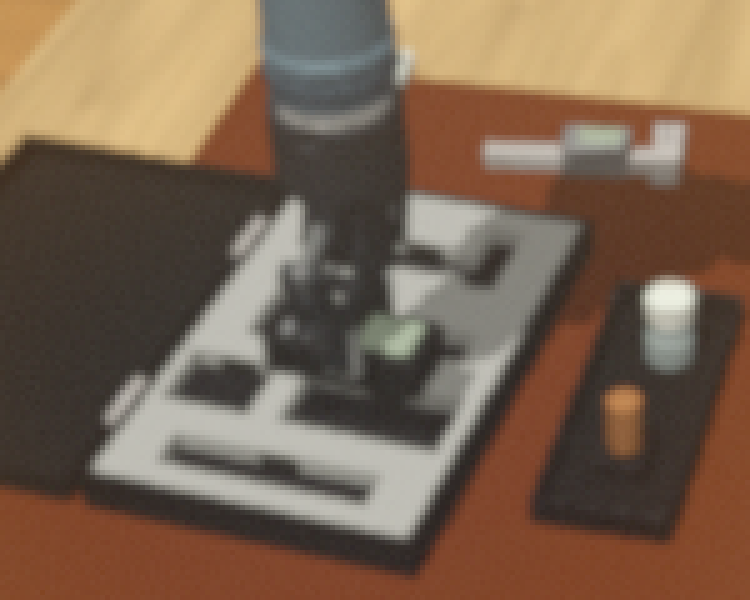

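The side view shows the laser held level above its cutout near (370,370), with the jar and stamp standing in the tray. I'll align it first.

Request:
send_rows([
  [0.2, 0.1, 1, 0, 0, 0],
  [0.45, 0.12, 2, 0, 0, 0],
  [0.45, 0.12, 2.7, 0, 0, 0],
  [0.45, 0.12, 2.7, 0, 0, 0],
  [0.45, 0.12, 2.7, 0, 0, 0],
  [0.45, 0.12, 2.7, 0, 0, 0],
  [0.45, 0.12, 2.7, 0, 0, 0],
])

```text
clock: 15.08
tool_pos: [570.4, 57.0, 44.8]
tool_rot: [[-0.997, 0.082, 0.001], [0.082, 0.997, -0.0], [-0.001, -0.0, -1.0]]
wrist_force: [0.4, 0.4, -1.4]
opening: 0.523
grasp_force: 63.1
```

```bash
python3 plan.py 569.8,55.9,42,3.06
```

```text
t 15.1 at [570.4  57.   44.8] yaw 3.06 F [ 0.4  0.4 -1.4] op 0.523 g 63.1 q [-0.01  0.49 -0.24  0.83 -0.    0.07]
569.8,55.9,42,3.06 -> [0.05, -0.12, 0.28] [-0.0, 0.001, -0.0]
```

Now I lower it slowly into the cutout.

Request:
send_rows([
  [0.05, -0.1, 0.2, 0, 0, 0],
  [0.05, -0.1, 0.4, 0, 0, 0],
  [0.05, -0.1, 0.6, 0, 0, 0],
  [0.05, -0.1, 0.8, 0, 0, 0],
  [0.05, -0.1, 0.9, 0, 0, 0],
  [0.05, -0.1, 0.9, 0, 0, 0],
  [0.05, -0.1, 0.9, 0, 0, 0],
])

```text
clock: 15.67
tool_pos: [569.1, 56.1, 35.1]
tool_rot: [[-0.997, 0.082, -0.0], [0.082, 0.997, -0.0], [0.0, -0.0, -1.0]]
wrist_force: [0.9, -0.7, -1.5]
opening: 0.521
grasp_force: 63.2
```

```bash
python3 plan.py 569.8,55.9,26,3.06
```

```text
t 15.7 at [569.1  56.1  35.1] yaw 3.06 F [ 0.9 -0.7 -1.5] op 0.521 g 63.2 q [-0.01  0.5  -0.26  0.81 -0.    0.07]
569.8,55.9,26,3.06 -> [-0.07, -0.01, 0.91] [-0.0, -0.0, -0.0]
```

Request:
send_rows([
  [-0.05, 0, 0.2, 0, 0, 0],
  [-0.05, 0, 0.4, 0, 0, 0],
  [-0.05, 0, 0.6, 0, 0, 0],
  [-0.05, 0, 0.8, 0, 0, 0],
  [-0.05, 0, 0.9, 0, 0, 0],
  [-0.05, 0, 1.0, 0, 0, 0],
  [-0.05, 0, 1.0, 0, 0, 0],
  [-0.05, 0, 1.0, 0, 0, 0],
])

```text
clock: 16.33
tool_pos: [569.5, 55.8, 26.2]
tool_rot: [[-0.997, 0.082, 0.0], [0.082, 0.997, -0.001], [-0.0, -0.001, -1.0]]
wrist_force: [-4.6, -1.2, 10.4]
opening: 0.524
grasp_force: 64.3
```

```bash
python3 plan.py 569.8,55.9,26,3.06
```

```text
t 16.3 at [569.5  55.8  26.2] yaw 3.06 F [-4.6 -1.2 10.4] op 0.524 g 64.3 q [-0.01  0.51 -0.27  0.79 -0.    0.07]
569.8,55.9,26,3.06 -> [-0.03, 0.01, 0.02] [-0.001, 0.0, -0.0]
```

Request:
send_rows([
  [-0.03, 0, 0.2, 0, 0, 0],
  [-0.03, 0, 0.3, 0, 0, 0],
  [-0.03, 0, 0.3, 0, 0, 0],
])

```text
clock: 16.58
tool_pos: [569.5, 55.8, 26.1]
tool_rot: [[-0.997, 0.082, 0.001], [0.082, 0.997, -0.001], [-0.001, -0.001, -1.0]]
wrist_force: [-13.5, -2.6, 31.5]
opening: 0.52
grasp_force: 66.9
```

Request:
send_rows([
  [0, 0, -0.3, 0, 0, 0],
  [0, 0, -0.3, 0, 0, 0],
  [0, 0, -0.3, 0, 0, 0],
  [0, 0, -0.3, 0, 0, 0],
  [0, 0, -2, 0, 0, 0],
  [0, 0, -4, 0, 0, 0],
  [0, 0, -4, 0, 0, 0],
], gripper=0.3)

```text
clock: 17.17
tool_pos: [572.4, 56.1, 64.9]
tool_rot: [[-0.997, 0.082, 0.005], [0.082, 0.997, 0.0], [-0.005, 0.0, -1.0]]
wrist_force: [0.8, 0.5, 0.3]
opening: 0.701
grasp_force: 0.0
```

Request:
send_rows([
  [0, 0, 0, 0, 0, 0],
  [0, 0, 0, 0, 0, 0],
  [0, 0, 0, 0, 0, 0],
  [0, 0, 0, 0, 0, 0],
  [0, 0, 0, 0, 0, 0],
  [0, 0, 1, 0, 0, 0],
  [0, 0, 1.8, 0, 0, 0],
  [0, 0, 2, 0, 0, 0],
  [0, 0, 2.2, 0, 0, 0],
  [0, 0, 2.4, 0, 0, 0],
  [0, 0, 2.6, 0, 0, 0],
  [0, 0, 2.6, 0, 0, 0],
  [0, 0, 2.6, 0, 0, 0],
], gripper=1)

```text
clock: 18.25
tool_pos: [569.8, 56.0, 41.8]
tool_rot: [[-0.997, 0.081, 0.002], [0.081, 0.997, -0.001], [-0.002, -0.0, -1.0]]
wrist_force: [-17.1, 0.1, 46.7]
opening: -0.002
grasp_force: 23.2
```

```bash
python3 plan.py 569.8,55.9,26,3.06
```

```text
t 18.2 at [569.8  56.   41.8] yaw 3.06 F [-17.1   0.1  46.7] op -0.002 g 23.2 q [-0.01  0.5  -0.25  0.82 -0.    0.07]
569.8,55.9,26,3.06 -> [0.01, -0.01, 1.58] [-0.0, 0.002, 0.0]
```

The laser is home: its top reads 41.8 mm. Next is the caliper.

Request:
send_rows([
  [0, 0, -1, 0, 0, 0],
  [0, 0, -4, 0, 0, 0],
  [0, 0, -6, 0, 0, 0],
])

```text
clock: 18.5
tool_pos: [569.2, 56.1, 96.7]
tool_rot: [[-0.997, 0.082, -0.001], [0.082, 0.997, -0.0], [0.001, -0.0, -1.0]]
wrist_force: [0.6, -0.3, 0.1]
opening: -0.003
grasp_force: 0.0
```

```bash
python3 plan.py 505,-269,80,3.282; python3 - <<'E'
from h import *
t=capture("top")[:,:,::-1]
a=[t[150:205,322:356],t[155:210,170:204],t[150:205,135:169],t[115:170,235:269]]
cv2.imwrite("pics/c5.png",cv2.resize(np.hstack(a),None,fx=5.8,fy=5.8,interpolation=cv2.INTER_NEAREST))
E
```

```text
t 18.5 at [569.2  56.1  96.7] yaw 3.06 F [ 0.6 -0.3  0.1] op -0.003 g 0.0 q [-0.01  0.45 -0.17  0.95 -0.    0.07]
505,-269,80,3.282 -> [3.74, -32.92, 1.68] [-0.0, -0.001, -0.222]
```

View pics/c5.png

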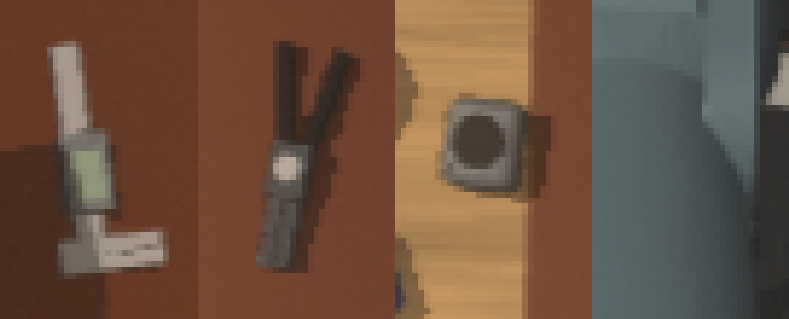

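All three remaining tools are unmoved: caliper display (88,173), pliers pivot (287,168) and tape disc (480,140). I'm moving to the caliper.

Request:
send_rows([
  [0.5, -4, 0, 0, 0, -0.1],
  [1, -8, 0, 0, 0, -0.22],
  [1.5, -12, 0, 0, 0, -0.22],
  [2, -16, 0, 0, 0, -0.22],
  [2.5, -20, 0, 0, 0, -0.22],
  [3, -24, 0, 0, 0, -0.22],
  [3.5, -28, 0, 0, 0, -0.22],
  [3.7, -31, 0, 0, 0, -0.22],
  [3.7, -33, 0, 0, 0, -0.22],
  [3.7, -33, 2, 0, 0, -0.22],
  [3.7, -33, 4, 0, 0, -0.22],
  [3.7, -33, 4, 0, 0, -0.22],
  [3.7, -33, 4, 0, 0, -0.22],
  [3.7, -33, 4, 0, 0, -0.22],
  [3.7, -33, 4, 0, 0, -0.22],
], gripper=0.35)

```text
clock: 19.8
tool_pos: [506.9, -270.0, 57.2]
tool_rot: [[-0.99, -0.138, 0.001], [-0.138, 0.99, -0.001], [-0.001, -0.001, -1.0]]
wrist_force: [0.6, 0.2, 0.6]
opening: 0.649
grasp_force: 0.0
```

```bash
python3 plan.py 505,-269.8,12,3.282
```

```text
t 19.8 at [ 506.9 -270.    57.2] yaw -3.003 F [0.6 0.2 0.6] op 0.649 g 0.0 q [-0.6   0.48 -0.23  0.86 -0.   -0.74]
505,-269.8,12,3.282 -> [0.19, 0.05, 4.52] [-0.001, 0.001, -0.002]
```

Request:
send_rows([
  [0.15, 0, 1, 0, 0, 0],
  [0.15, 0, 2.2, 0, 0, 0],
  [0.15, 0, 3.2, 0, 0, 0],
  [0.15, 0, 4, 0, 0, 0],
  [0.15, 0, 4.5, 0, 0, 0],
  [0.15, 0, 4.5, 0, 0, 0],
  [0.15, 0, 4.5, 0, 0, 0],
])

```text
clock: 20.38
tool_pos: [504.4, -269.9, 11.0]
tool_rot: [[-0.99, -0.138, -0.001], [-0.138, 0.99, 0.0], [0.001, 0.0, -1.0]]
wrist_force: [0.6, -0.7, 0.6]
opening: 0.654
grasp_force: 0.0
```

Request:
send_rows([
  [0, 0, 0, 0, 0, 0],
  [0, 0, 0, 0, 0, 0],
  [0, 0, 0, 0, 0, 0],
  [0, 0, 0, 0, 0, 0],
  [0, 0, 0, 0, 0, 0],
  [0, 0, 0, 0, 0, 0],
], gripper=1)

```text
clock: 20.88
tool_pos: [505.4, -270.6, 12.2]
tool_rot: [[-0.99, -0.138, 0.002], [-0.138, 0.99, -0.001], [-0.001, -0.001, -1.0]]
wrist_force: [-0.3, 1.2, 6.1]
opening: 0.309
grasp_force: 61.5
```

Request:
send_rows([
  [0, 0, -1.5, 0, 0, 0],
  [0, 0, -4, 0, 0, 0],
  [0, 0, -7, 0, 0, 0],
  [0, 0, -7, 0, 0, 0],
  [0, 0, -7, 0, 0, 0],
])

```text
clock: 21.3
tool_pos: [506.0, -271.0, 82.8]
tool_rot: [[-0.99, -0.138, 0.003], [-0.138, 0.99, -0.002], [-0.003, -0.003, -1.0]]
wrist_force: [-0.5, 0.3, -1.2]
opening: 0.312
grasp_force: 60.8
```

```bash
python3 plan.py 590.3,-103.3,80,3.06;python3 - <<'E'
from h import *
t=capture("top")[:,:,::-1]; s=capture("side")[:,:,::-1]
a=[cv2.resize(t[140:210,310:370],(390,455),interpolation=0),cv2.resize(s[110:180,215:275],(390,455),interpolation=0)]
cv2.imwrite("pics/c6.png",np.hstack(a))
E
```

```text
t 21.3 at [ 506.  -271.    82.8] yaw -3.003 F [-0.5  0.3 -1.2] op 0.312 g 60.8 q [-0.6   0.46 -0.2   0.91 -0.   -0.74]
590.3,-103.3,80,3.06 -> [-10.66, 15.45, 0.27] [-0.003, 0.003, 0.22]
```

View pics/c6.png

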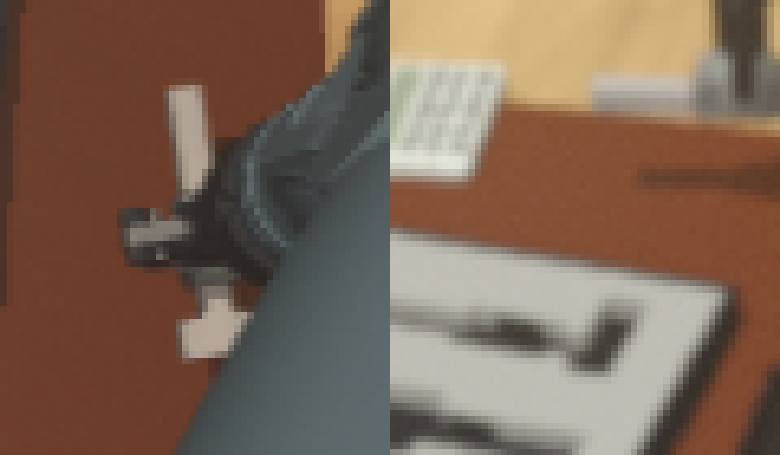

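The caliper is lifted: beam end at (187,86), jaw end at (215,357). I'll check its position along the grip axis.

```bash
python3 - <<'E'
from h import *
s=ctrl.sense(); p=s["tool_pos"]; a=-s["tool_rot"][:2,0]
for u,v,z in [(338,152.7,82.8),(343,194.4,82.8),(343,194.4,70.8)]:
    print((w("top",(u,v),z)[0]-p[:2])@a)
E
```

```text
84.15035711269101
-57.05564404890792
-56.423592871310674
```

```bash
python3 - <<'E'
from h import *
a=np.array([.99,.138])
for u,v in [(332.9,156.9),(338.7,196.4)]:
    q=w("top",(u,v),12)[0]; print(q,(q-[505.4,-270.6])@a)
for u,v in [(337.2,178.8),(337.2,178.4)]: print(w("top",(u,v),26))
E
```

```text
[ 586.90253878 -259.52971616] 82.21521256200691
[ 446.18517516 -277.48493952] -59.57279824537584
[[ 506.72547363 -269.981271  ]]
[[ 508.13430764 -270.00821515]]
```

Request:
send_rows([
  [-2, 3, 0, 0, 0, 0.1],
  [-5, 7, 0, 0, 0, 0.22],
  [-7, 10, 0, 0, 0, 0.22],
  [-9, 13, 0, 0, 0, 0.22],
  [-10.4, 15.4, 0, 0, 0, 0.22],
  [-10.4, 15.4, 0, 0, 0, 0.22],
  [-10.4, 15.4, 1, 0, 0, 0.22],
  [-10.4, 15.4, 2, 0, 0, 0.22],
  [-10.4, 15.4, 3, 0, 0, 0.22],
  [-10.4, 15.4, 3.9, 0, 0, 0.22],
  [-10.4, 15.4, 3.9, 0, 0, 0.22],
  [-10.4, 15.4, 3.9, 0, 0, 0.22],
  [-10.4, 15.4, 3.9, 0, 0, 0.22],
  [-10.4, 15.4, 3.9, 0, 0, 0.22],
  [-10.4, 15.4, 3.9, 0, 0, 0.22],
])

```text
clock: 22.65
tool_pos: [587.0, -103.6, 43.0]
tool_rot: [[-0.997, 0.082, 0.001], [0.082, 0.997, -0.001], [-0.001, -0.0, -1.0]]
wrist_force: [0.4, -0.6, 0.2]
opening: 0.308
grasp_force: 60.7
```

```bash
python3 plan.py 588.5,-103.3,42,3.06;python3 - <<'E'
from h import *
t=capture("top")[:,:,::-1]; s=capture("side")[:,:,::-1]
a=[cv2.resize(t[120:190,260:320],(390,455),interpolation=0),cv2.resize(s[120:190,190:265],(400,455),interpolation=0)]
cv2.imwrite("pics/c7.png",np.hstack(a))
E
```

```text
t 22.6 at [ 587.  -103.6   43. ] yaw 3.06 F [ 0.4 -0.6  0.2] op 0.308 g 60.7 q [-0.28  0.54 -0.18  0.86 -0.   -0.2 ]
588.5,-103.3,42,3.06 -> [-0.15, 0.04, 0.1] [-0.0, 0.001, -0.0]
```

View pics/c7.png

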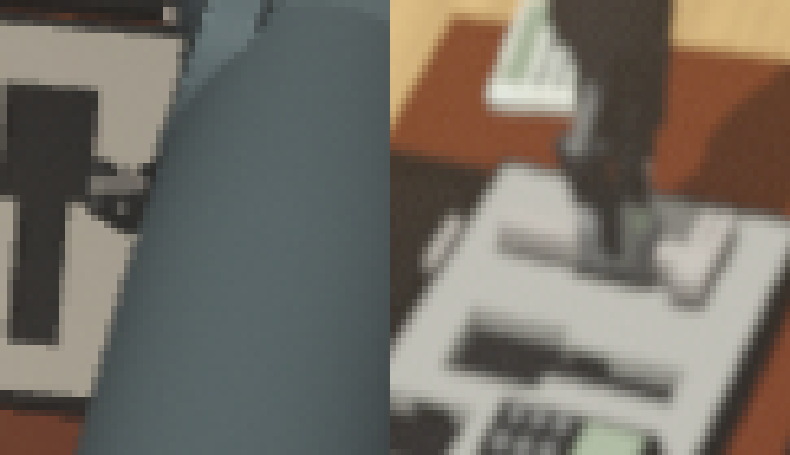

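The side view shows the caliper lying over its cutout, with the beam end near (500,230) and the jaws near (700,250). I'll descend by feel.

Request:
send_rows([
  [-0.1, 0, 0.2, 0, 0, 0],
  [-0.1, 0.02, 0.4, 0, 0, 0],
  [-0.1, 0.02, 0.5, 0, 0, 0],
  [-0.1, 0.02, 0.6, 0, 0, 0],
  [-0.1, 0.02, 0.7, 0, 0, 0],
  [-0.1, 0.02, 0.8, 0, 0, 0],
  [-0.1, 0.02, 0.8, 0, 0, 0],
  [-0.1, 0.02, 0.8, 0, 0, 0],
])

```text
clock: 23.42
tool_pos: [587.5, -103.4, 34.3]
tool_rot: [[-0.997, 0.082, 0.0], [0.082, 0.997, -0.001], [-0.0, -0.001, -1.0]]
wrist_force: [-0.6, -1.5, -0.7]
opening: 0.308
grasp_force: 60.8
```

```bash
python3 plan.py 588.5,-103.3,26,3.06
```

```text
t 23.4 at [ 587.5 -103.4   34.3] yaw 3.06 F [-0.6 -1.5 -0.7] op 0.308 g 60.8 q [-0.28  0.55 -0.18  0.84 -0.   -0.2 ]
588.5,-103.3,26,3.06 -> [-0.1, 0.02, 0.83] [-0.001, 0.0, -0.0]
```

Request:
send_rows([
  [0, 0, 0.2, 0, 0, 0],
  [0, 0, 0.4, 0, 0, 0],
  [0, 0, 0.6, 0, 0, 0],
  [0, 0, 0.7, 0, 0, 0],
  [0, 0, 0.8, 0, 0, 0],
  [0, 0, 0.9, 0, 0, 0],
  [0, 0, 1.0, 0, 0, 0],
  [0, 0, 1.0, 0, 0, 0],
  [0, 0, 1.0, 0, 0, 0],
])

```text
clock: 24.17
tool_pos: [588.1, -103.3, 26.1]
tool_rot: [[-0.997, 0.082, 0.002], [0.082, 0.997, -0.001], [-0.002, -0.001, -1.0]]
wrist_force: [-2.9, -0.2, 13.0]
opening: 0.305
grasp_force: 62.5
```

```bash
python3 plan.py 588.5,-103.3,26,3.06
```

```text
t 24.2 at [ 588.1 -103.3   26.1] yaw 3.06 F [-2.9 -0.2 13. ] op 0.305 g 62.5 q [-0.28  0.55 -0.19  0.82 -0.   -0.2 ]
588.5,-103.3,26,3.06 -> [-0.04, 0.0, 0.01] [-0.001, 0.002, -0.0]
```

Request:
send_rows([
  [0, 0, 0.1, 0, 0, 0],
  [0, 0, -0.2, 0, 0, 0],
  [0, 0, -0.2, 0, 0, 0],
  [0, 0, -0.2, 0, 0, 0],
  [0, 0, -2, 0, 0, 0],
  [0, 0, -4, 0, 0, 0],
  [0, 0, -4, 0, 0, 0],
], gripper=0.35)

```text
clock: 24.75
tool_pos: [589.4, -103.5, 67.2]
tool_rot: [[-0.997, 0.082, 0.004], [0.082, 0.997, -0.001], [-0.004, -0.001, -1.0]]
wrist_force: [1.2, -0.3, 0.4]
opening: 0.651
grasp_force: 0.0
```

Request:
send_rows([
  [0, 0, 0, 0, 0, 0],
  [0, 0, 0, 0, 0, 0],
  [0, 0, 0, 0, 0, 0],
  [0, 0, 0, 0, 0, 0],
  [0, 0, 0, 0, 0, 0],
  [0, 0, 1, 0, 0, 0],
  [0, 0, 1.8, 0, 0, 0],
  [0, 0, 2, 0, 0, 0],
  [0, 0, 2.2, 0, 0, 0],
  [0, 0, 2.4, 0, 0, 0],
  [0, 0, 2.6, 0, 0, 0],
  [0, 0, 2.6, 0, 0, 0],
  [0, 0, 2.6, 0, 0, 0],
], gripper=1)

```text
clock: 25.83
tool_pos: [586.9, -102.9, 40.0]
tool_rot: [[-0.997, 0.082, -0.0], [0.082, 0.997, -0.0], [0.0, -0.0, -1.0]]
wrist_force: [-5.9, 0.9, 12.7]
opening: 0.0
grasp_force: 6.5
```

```bash
python3 plan.py 588.5,-103.3,26,3.06
```

```text
t 25.8 at [ 586.9 -102.9   40. ] yaw 3.06 F [-5.9  0.9 12.7] op 0.0 g 6.5 q [-0.28  0.54 -0.18  0.85 -0.   -0.2 ]
588.5,-103.3,26,3.06 -> [-0.17, -0.02, 1.4] [-0.0, -0.0, -0.0]
```

The caliper is home: its top reads 40.0 mm. Next are the pliers.

Request:
send_rows([
  [0, 0, -1, 0, 0, 0],
  [0, 0, -4, 0, 0, 0],
  [0, 0, -7, 0, 0, 0],
  [0, 0, -7, 0, 0, 0],
])

```text
clock: 26.17
tool_pos: [591.7, -104.3, 114.9]
tool_rot: [[-0.997, 0.082, 0.01], [0.082, 0.997, -0.003], [-0.011, -0.002, -1.0]]
wrist_force: [1.1, -0.2, 0.8]
opening: 0.001
grasp_force: 0.0
```

```bash
python3 plan.py 489,259,80,2.98;python3 - <<'E'
from h import *
a=np.array([np.cos(.16),-np.sin(.16)])
for u,v,z in [(182.5,200.7,18),(189.8,162.6,16)]:
    q=w("top",(u,v),z)[0]; print(q,(q-[488.8,259.2])@a,(q-[488.8,259.2])@[a[1],-a[0]])
t=capture("top")[:,:,::-1]
a=[t[150:205,322:356],t[155:210,170:204],t[150:205,135:169],t[115:170,275:309]]
cv2.imwrite("pics/c8.png",cv2.resize(np.hstack(a),None,fx=5.8,fy=5.8,interpolation=cv2.INTER_NEAREST))
E
```

```text
t 26.2 at [ 591.7 -104.3  114.9] yaw 3.06 F [ 1.1 -0.2  0.8] op 0.001 g 0.0 q [-0.28  0.47 -0.08  1.01 -0.   -0.2 ]
489,259,80,2.98 -> [13.24, 35.38, 3.27] [-0.002, 0.011, 0.08]
[429.65123491 268.55147576] -59.883135018417164 0.1914431638964839
[563.73845969 245.82275584] 76.11253053133291 1.2673194115037725
```

View pics/c8.png

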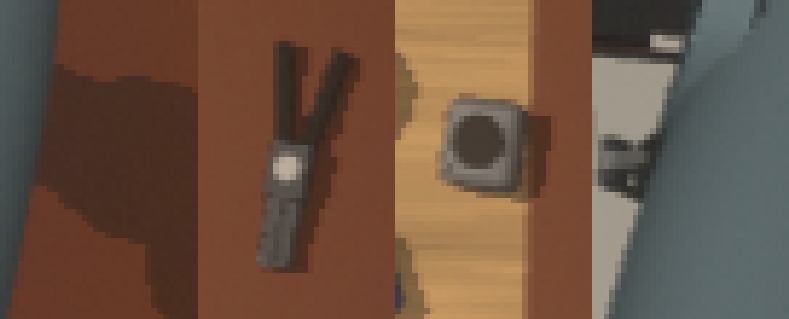

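The pliers are unmoved (pivot (287,168)), and so is the tape. I'm moving over the pliers.

Request:
send_rows([
  [1, 4, 0, 0, 0, 0],
  [2.5, 8, 0, 0, 0, 0.08],
  [4, 12, 0, 0, 0, 0.08],
  [5, 16, 0, 0, 0, 0.08],
  [6.5, 20, 0, 0, 0, 0.08],
  [8, 24, 0, 0, 0, 0.08],
  [10, 28, 0, 0, 0, 0.08],
  [11.5, 31.5, 0, 0, 0, 0.08],
  [12.8, 34, 0, 0, 0, 0.08],
  [12.8, 35.3, 2, 0, 0, 0.08],
  [12.8, 35.3, 4, 0, 0, 0.08],
  [12.8, 35.3, 5.5, 0, 0, 0.08],
  [12.8, 35.3, 6, 0, 0, 0.08],
  [12.8, 35.3, 6, 0, 0, 0.08],
  [12.8, 35.3, 6, 0, 0, 0.08],
  [12.8, 35.3, 6, 0, 0, 0.08],
], gripper=0.35)

```text
clock: 27.55
tool_pos: [489.5, 259.2, 49.1]
tool_rot: [[-0.987, 0.162, 0.001], [0.162, 0.987, 0.0], [-0.001, 0.001, -1.0]]
wrist_force: [0.7, 0.2, -0.1]
opening: 0.653
grasp_force: 0.0
```

```bash
python3 plan.py 488.7,259.2,12,2.978
```

```text
t 27.6 at [489.5 259.2  49.1] yaw 2.979 F [ 0.7  0.2 -0.1] op 0.653 g 0.0 q [ 0.37  0.46 -0.29  0.82 -0.    0.53]
488.7,259.2,12,2.978 -> [0.09, -0.01, 3.71] [0.001, 0.001, 0.001]
```

Request:
send_rows([
  [0.08, 0, 1, 0, 0, 0],
  [0.08, 0, 2, 0, 0, 0],
  [0.08, 0, 3, 0, 0, 0],
  [0.08, 0, 3.7, 0, 0, 0],
  [0.08, 0, 3.7, 0, 0, 0],
  [0.08, 0, 3.7, 0, 0, 0],
])

```text
clock: 28.05
tool_pos: [487.0, 258.9, 10.3]
tool_rot: [[-0.987, 0.161, -0.002], [0.161, 0.987, -0.001], [0.002, -0.001, -1.0]]
wrist_force: [-0.2, 0.9, 0.3]
opening: 0.65
grasp_force: 0.0
```

Request:
send_rows([
  [0, 0, 0, 0, 0, 0],
  [0, 0, 0, 0, 0, 0],
  [0, 0, 0, 0, 0, 0],
  [0, 0, 0, 0, 0, 0],
  [0, 0, 0, 0, 0, 0],
  [0, 0, 0, 0, 0, 0],
], gripper=1)

```text
clock: 28.55
tool_pos: [488.5, 259.5, 12.0]
tool_rot: [[-0.987, 0.161, 0.001], [0.161, 0.987, 0.0], [-0.001, 0.001, -1.0]]
wrist_force: [-0.1, -1.3, 5.5]
opening: 0.261
grasp_force: 61.5
```

Request:
send_rows([
  [0, 0, -1.5, 0, 0, 0],
  [0, 0, -4, 0, 0, 0],
  [0, 0, -7, 0, 0, 0],
  [0, 0, -7, 0, 0, 0],
  [0, 0, -7, 0, 0, 0],
  [0, 0, -7, 0, 0, 0],
])

```text
clock: 29.05
tool_pos: [487.2, 259.1, 80.3]
tool_rot: [[-0.987, 0.161, -0.001], [0.161, 0.987, -0.001], [0.001, -0.001, -1.0]]
wrist_force: [-0.4, -0.0, -2.6]
opening: 0.265
grasp_force: 60.7
```

```bash
python3 plan.py 590.0,-20,80,3.06; python3 - <<'E'
from h import *
t=capture("top")[:,:,::-1]; s=capture("side")[:,:,::-1]
a=[cv2.resize(t[145:215,155:215],(390,455),interpolation=0),cv2.resize(s[205:275,190:265],(400,455),interpolation=0)]
cv2.imwrite("pics/c9.png",np.hstack(a))
E
```

```text
t 29.1 at [487.2 259.1  80.3] yaw 2.98 F [-0.4 -0.  -2.6] op 0.265 g 60.7 q [ 0.37  0.42 -0.26  0.89 -0.    0.54]
590.0,-20,80,3.06 -> [-14.64, -25.89, 0.04] [-0.001, -0.001, -0.08]
```

View pics/c9.png

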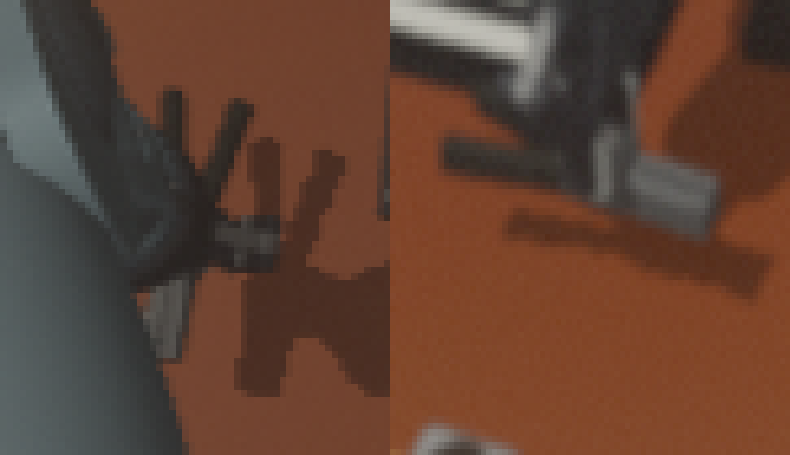

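The pliers are held level: handle ends at (170,95) and (243,105), jaws at (165,340). I'm carrying them to their cutout.

Request:
send_rows([
  [-2, -3.5, 0, 0, 0, 0],
  [-4, -7, 0, 0, 0, -0.04],
  [-6, -10.5, 0, 0, 0, -0.08],
  [-8, -14, 0, 0, 0, -0.08],
  [-10, -17.5, 0, 0, 0, -0.08],
  [-12, -21, 0, 0, 0, -0.08],
  [-13.5, -24, 0, 0, 0, -0.08],
  [-14.5, -25.9, 0, 0, 0, -0.08],
  [-14.5, -25.9, 1, 0, 0, -0.08],
  [-14.5, -25.9, 2, 0, 0, -0.08],
  [-14.5, -25.9, 3, 0, 0, -0.08],
  [-14.5, -25.9, 3.7, 0, 0, -0.08],
  [-14.5, -25.9, 3.7, 0, 0, -0.08],
  [-14.5, -25.9, 3.7, 0, 0, -0.08],
  [-14.5, -25.9, 3.7, 0, 0, -0.08],
  [-14.5, -25.9, 3.7, 0, 0, -0.08],
])

```text
clock: 30.48
tool_pos: [589.8, -19.2, 44.9]
tool_rot: [[-0.997, 0.081, 0.001], [0.081, 0.997, -0.0], [-0.001, -0.0, -1.0]]
wrist_force: [0.1, -0.3, -2.4]
opening: 0.264
grasp_force: 60.7
```

```bash
python3 plan.py 590.0,-20,34,3.06
```

```text
t 30.5 at [589.8 -19.2  44.9] yaw 3.061 F [ 0.1 -0.3 -2.4] op 0.264 g 60.7 q [-0.14  0.52 -0.19  0.85 -0.   -0.06]
590.0,-20,34,3.06 -> [-0.03, -0.08, 1.09] [-0.0, 0.001, 0.001]
```

Request:
send_rows([
  [0, -0.06, 0.2, 0, 0, 0],
  [0, -0.06, 0.4, 0, 0, 0],
  [0, -0.06, 0.6, 0, 0, 0],
  [0, -0.06, 0.8, 0, 0, 0],
  [0, -0.06, 1.0, 0, 0, 0],
  [0, -0.06, 1.0, 0, 0, 0],
  [0, -0.06, 1.0, 0, 0, 0],
])

```text
clock: 31.07
tool_pos: [589.2, -20.4, 34.1]
tool_rot: [[-0.997, 0.082, -0.0], [0.082, 0.997, -0.0], [0.0, -0.0, -1.0]]
wrist_force: [0.1, -0.9, -1.0]
opening: 0.259
grasp_force: 60.7
```

```bash
python3 plan.py 590.0,-20,26,3.06
```

```text
t 31.1 at [589.2 -20.4  34.1] yaw 3.06 F [ 0.1 -0.9 -1. ] op 0.259 g 60.7 q [-0.14  0.54 -0.21  0.83 -0.   -0.06]
590.0,-20,26,3.06 -> [-0.08, 0.05, 0.81] [-0.0, -0.0, -0.0]
```

It went in freely, with the underside about 22 mm up. I'll press it home, release, and check the top.

Request:
send_rows([
  [-0.03, 0.02, 0.2, 0, 0, 0],
  [-0.03, 0.02, 0.4, 0, 0, 0],
  [-0.03, 0.02, 0.6, 0, 0, 0],
  [-0.03, 0.02, 0.7, 0, 0, 0],
  [-0.03, 0.02, 0.8, 0, 0, 0],
  [-0.03, 0.02, 0.9, 0, 0, 0],
  [-0.03, 0.02, 1.0, 0, 0, 0],
  [-0.03, 0.02, 1.0, 0, 0, 0],
  [-0.03, 0.02, 1.0, 0, 0, 0],
])

```text
clock: 31.82
tool_pos: [590.3, -20.3, 26.1]
tool_rot: [[-0.997, 0.082, 0.002], [0.082, 0.997, -0.001], [-0.002, -0.0, -1.0]]
wrist_force: [-2.7, -0.2, 14.2]
opening: 0.262
grasp_force: 70.3
```

Request:
send_rows([
  [0, 0, 0.1, 0, 0, 0],
  [0, 0, -0.2, 0, 0, 0],
  [0, 0, -0.2, 0, 0, 0],
  [0, 0, -0.2, 0, 0, 0],
  [0, 0, -2, 0, 0, 0],
  [0, 0, -4, 0, 0, 0],
  [0, 0, -4, 0, 0, 0],
], gripper=0.35)

```text
clock: 32.4
tool_pos: [591.6, -20.2, 67.1]
tool_rot: [[-0.997, 0.082, 0.004], [0.082, 0.997, -0.0], [-0.004, -0.0, -1.0]]
wrist_force: [1.0, 0.0, 0.7]
opening: 0.649
grasp_force: 0.0
```

Request:
send_rows([
  [0, 0, 0, 0, 0, 0],
  [0, 0, 0, 0, 0, 0],
  [0, 0, 0, 0, 0, 0],
  [0, 0, 0, 0, 0, 0],
  [0, 0, 0, 0, 0, 0],
  [0, 0, 1, 0, 0, 0],
  [0, 0, 1.8, 0, 0, 0],
  [0, 0, 2, 0, 0, 0],
  [0, 0, 2.2, 0, 0, 0],
  [0, 0, 2.4, 0, 0, 0],
  [0, 0, 2.6, 0, 0, 0],
  [0, 0, 2.6, 0, 0, 0],
  [0, 0, 2.6, 0, 0, 0],
], gripper=1)

```text
clock: 33.48
tool_pos: [588.9, -20.0, 40.0]
tool_rot: [[-0.997, 0.082, -0.0], [0.082, 0.997, -0.0], [0.0, -0.0, -1.0]]
wrist_force: [-6.9, 0.4, 14.0]
opening: -0.0
grasp_force: 6.7
```

Request:
send_rows([
  [0, 0, -1, 0, 0, 0],
  [0, 0, -4, 0, 0, 0],
  [0, 0, -7, 0, 0, 0],
  [0, 0, -7, 0, 0, 0],
])

```text
clock: 33.82
tool_pos: [593.9, -20.6, 114.8]
tool_rot: [[-0.997, 0.082, 0.011], [0.082, 0.997, -0.002], [-0.011, -0.001, -1.0]]
wrist_force: [1.7, 0.4, 0.5]
opening: 0.001
grasp_force: 0.0
```

```bash
python3 plan.py 520.5,383.5,60,3.01; python3 - <<'E'
from h import *
t=capture("top")[:,:,::-1]; s=capture("side")[:,:,::-1]
a=[cv2.resize(t[150:205,130:175],(390,455),interpolation=0),cv2.resize(s[255:310,180:230],(400,455),interpolation=0)]
cv2.imwrite("pics/c10.png",np.hstack(a))
E
```

```text
t 33.8 at [593.9 -20.6 114.8] yaw 3.06 F [1.7 0.4 0.5] op 0.001 g 0.0 q [-0.14  0.46 -0.1   1.   -0.   -0.06]
520.5,383.5,60,3.01 -> [10.67, 39.68, 5.34] [-0.0, 0.011, 0.05]
```

View pics/c10.png

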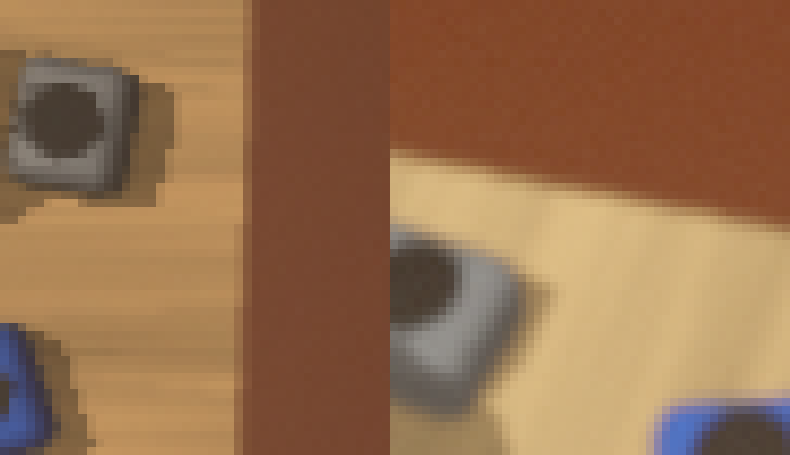

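The pliers are home (top at 40.0 mm). The tape has been knocked: its disc is now at crop (63,120), nearer the mug, with yaw about -0.1. I'll re-measure it numerically.

```bash
cat > tp.py <<'E'
from h import *
import sys
u0,v0,u1,v1=map(int,sys.argv[1:5])
t=capture("top"); H=cv2.cvtColor(t,cv2.COLOR_RGB2HSV).astype(int); S,V=H[...,1],H[...,2]
r=np.zeros(S.shape,bool); r[v0:v1,u0:u1]=1
for n,M in (("disc",r&(V<85)&(S<115)),("body",r&(S<75))):
    for b in blobs("top",M,30,12): print(n,*b)
E
python3 tp.py 125 150 150 178
python3 - <<'E'
from h import *
t=capture("top"); H=cv2.cvtColor(t,cv2.COLOR_RGB2HSV)
print(H[158:174,128:150,1]); print(H[158:174,128:150,2])
M=(H[...,1]<60)&(H[...,2]>120); M[:,:80]=0; M[:,130:]=0; M[:135]=0;M[185:]=0
for b in blobs("top",M,90): print("mug rim",*b)
E
```

```text
disc [137. 164.] [555.7 425.3] [28.1 27.5] 1.6
body [137.6 164.5] [553.7 422.7] [46.6 52. ] 84.5
[[125 123 125 123  75  41  35  34  38  39  40  37  40  40  38  71 116 129
  129 131 130 131]
 [125 126 123 125  56  36  36  35  36  36  34  34  32  35  36  42  55  83
  127 130 130 131]
 [125 125 124 116  50  41  46  55  71  74  66  42  38  34  36  39  51  72
  122 125 126 128]
 [125 125 126 118  49  45  63  75  75  75  75  79  63  37  37  43  58  78
  115 125 125 127]
 [124 125 123  95  48  57  74  75  74  72  75  78  79  38  35  42  60  74
  123 127 130 129]
 [126 128 126  94  64  68  79  78  75  78  75  78  79  49  41  46  64  79
  120 125 126 126]
 [125 125 126  62  47  67  74  79  72  76  78  78  74  67  44  47  62  93
  122 127 127 125]
 [125 128 123  73  48  62  74  77  73  78  79  79  79  75  43  46  69  89
  122 125 126 125]
 [127 126 116  49  41  57  73  74  73  75  78  78  73  58  43  51  67 109
  123 124 124 126]
 [123 126 106  45  34  40  61  73  74  78  78  73  49  37  43  54  76 114
  125 124 128 124]
 [126 124  87  39  34  34  40  59  66  65  68  49  36  35  42  59  74 121
[... 1327 characters left out ...]
2 123 103 120 136 115  84  73  72  72  72  73  93 110 101  80  70  98
  118 121 120 125]
 [119 119 106 123 137 137 114  87  77  78  75  94 121 115  97  78  69 110
  121 120 120 166]
 [121 121 109 108 130 136 136 135 116 125 129 128 126 112  94  77  70 110
  119 119 119 164]
 [124 123 116 112 112 115 117 117 120 122 125 126 124 110  90  74  77 110
  119 118 118 163]
 [125 126 113  99  89  94 100 101 104 105 107 109 110 100  82  72  88 116
  122 122 127 171]
 [127 127 126 127 116  94  87  88  84  82  87  91  93  87  76  72 102 122
  128 126 177 190]
 [131 131 130 130 130 130 130 134 136 124 120 104  90  85  96  99 122 128
  129 129 180 194]]
mug rim [105.2 155.8] [572.2 512.2] [79.1 82.1] 87.2
```

```bash
python3 plan.py 555.5,420,100,4.616 555.5,420,12,4.616
```

```text
t 34.0 at [589.2 -20.  107.7] yaw 3.06 F [-0.4 -0.2 -0.5] op -0.002 g 0.0 q [-0.14  0.47 -0.11  1.   -0.   -0.06]
555.5,420,100,4.616 -> [6.95, 43.58, 0.77] [0.001, -0.001, -1.556]
555.5,420,12,4.616 -> [0.0, 0.0, 8.8] [0.0, 0.0, 0.0]
```

Request:
send_rows([
  [0.5, 3, 0, 0, 0, -0.12],
  [1, 6, 0, 0, 0, -0.24],
  [1.5, 10, 0, 0, 0, -0.36],
  [2, 14, 0, 0, 0, -0.48],
  [2.5, 18, 0, 0, 0, -0.6],
  [3, 22, 0, 0, 0, -0.72],
  [4, 26, 0, 0, 0, -0.84],
  [5, 30, 0, 0, 0, -0.96],
  [6, 34, 0, 0, 0, -1.08],
  [6.5, 37, 0, 0, 0, -1.2],
  [7, 40, 0, 0, 0, -1.32],
  [7, 42, 0, 0, 0, -1.44],
  [7, 43.6, 0, 0, 0, -1.556],
  [7, 43.6, 0, 0, 0, -1.556],
  [7, 43.6, 1, 0, 0, -1.556],
  [7, 43.6, 1, 0, 0, -1.556],
  [7, 43.6, 1, 0, 0, -1.556],
  [7, 43.6, 1, 0, 0, -1.556],
], gripper=0.05)

```text
clock: 35.52
tool_pos: [555.1, 418.6, 97.5]
tool_rot: [[-0.099, -0.995, -0.002], [-0.995, 0.099, -0.001], [0.001, 0.001, -1.0]]
wrist_force: [-0.3, 0.6, -0.7]
opening: 0.949
grasp_force: 0.0
```

```bash
python3 plan.py 555.5,420,50,4.616 555.5,420,12,4.616; python3 tp.py 120 145 155 178
```

```text
t 35.5 at [555.1 418.6  97.5] yaw -1.67 F [-0.3  0.6 -0.7] op 0.949 g 0.0 q [ 0.56  0.69  0.24  1.13 -0.   -0.92]
555.5,420,50,4.616 -> [-0.15, -0.03, 4.75] [0.001, -0.001, -0.003]
555.5,420,12,4.616 -> [0.0, 0.0, 3.8] [0.0, 0.0, 0.0]
disc [136.9 164. ] [555.3 426.3] [28.9 28.1] 19.7
disc [143.9 165.5] [550.4 401.4] [ 6.8 46.3] 82.2
disc [125.6 159.9] [566.2 459.6] [111.9  51.8] 0.3
body [137.9 164.6] [553.5 422.6] [48.  52.6] 80.6
body [123.6 162.4] [566.5 463.4] [112.5  41. ] 1.9
```

Request:
send_rows([
  [0, 0, 1.5, 0, 0, 0],
  [0, 0, 3, 0, 0, 0],
  [0, 0, 4.5, 0, 0, 0],
  [0, 0, 6, 0, 0, 0],
  [0, 0, 7.3, 0, 0, 0],
  [0, 0, 8.3, 0, 0, 0],
  [0, 0, 8.5, 0, 0, 0],
  [0, 0, 8.5, 0, 0, 0],
  [0, 0, 8.5, 0, 0, 0],
])

```text
clock: 36.32
tool_pos: [555.9, 420.3, 14.0]
tool_rot: [[-0.097, -0.995, 0.001], [-0.995, 0.097, 0.0], [-0.0, -0.001, -1.0]]
wrist_force: [-0.6, 0.3, 1.1]
opening: 0.953
grasp_force: 0.0
```

Request:
send_rows([
  [0, 0, 0, 0, 0, 0],
  [0, 0, 0, 0, 0, 0],
  [0, 0, 0, 0, 0, 0],
  [0, 0, 0, 0, 0, 0],
  [0, 0, 0, 0, 0, 0],
  [0, 0, 0, 0, 0, 0],
], gripper=1)

```text
clock: 36.82
tool_pos: [556.6, 420.9, 15.0]
tool_rot: [[-0.096, -0.995, 0.003], [-0.995, 0.096, 0.001], [-0.002, -0.003, -1.0]]
wrist_force: [-0.1, -0.9, 6.3]
opening: 0.613
grasp_force: 63.2
```

Request:
send_rows([
  [0, 0, -1, 0, 0, 0],
  [0, 0, -3, 0, 0, 0],
  [0, 0, -5, 0, 0, 0],
  [0, 0, -5, 0, 0, 0],
  [0, 0, -5, 0, 0, 0],
])

```text
clock: 37.23
tool_pos: [556.4, 420.8, 64.5]
tool_rot: [[-0.096, -0.995, 0.003], [-0.995, 0.096, 0.001], [-0.002, -0.002, -1.0]]
wrist_force: [0.8, -0.7, -1.2]
opening: 0.61
grasp_force: 62.8
```

```bash
python3 plan.py 545,330,65,4.712 545,330,15,4.712
```

```text
t 37.2 at [556.4 420.8  64.5] yaw -1.667 F [ 0.8 -0.7 -1.2] op 0.61 g 62.8 q [ 0.56  0.71  0.19  1.05 -0.   -0.92]
545,330,65,4.712 -> [9.15, 0.26, -0.07] [-0.002, 0.002, -0.096]
545,330,15,4.712 -> [0.0, 0.0, 5.0] [0.0, 0.0, 0.0]
```

Request:
send_rows([
  [3, 0.2, 0, 0, 0, 0],
  [6, 0.3, 0, 0, 0, 0],
  [9, 0.3, 0, 0, 0, 0],
  [9.1, 0.3, 1, 0, 0, 0],
  [9.1, 0.3, 2.5, 0, 0, 0],
  [9.1, 0.3, 4, 0, 0, 0],
  [9.1, 0.3, 5, 0, 0, 0],
  [9.1, 0.3, 5, 0, 0, 0],
  [9.1, 0.3, 5, 0, 0, 0],
  [9.1, 0.3, 5, 0, 0, 0],
])

```text
clock: 38.07
tool_pos: [542.6, 329.5, 12.6]
tool_rot: [[-0.096, -0.995, -0.002], [-0.995, 0.096, -0.001], [0.001, 0.002, -1.0]]
wrist_force: [-3.0, -2.3, 3.3]
opening: 0.618
grasp_force: 67.5
```

Request:
send_rows([
  [0, 0, 0, 0, 0, 0],
  [0, 0, 0, 0, 0, 0],
  [0, 0, 0, 0, 0, 0],
])

```text
clock: 38.32
tool_pos: [543.1, 329.9, 12.6]
tool_rot: [[-0.096, -0.995, -0.001], [-0.995, 0.096, -0.0], [0.0, 0.001, -1.0]]
wrist_force: [-0.4, 0.2, 0.5]
opening: 0.614
grasp_force: 67.0
```

```bash
python3 plan.py
```

```text
t 38.3 at [543.1 329.9  12.6] yaw -1.667 F [-0.4  0.2  0.5] op 0.614 g 67.0 q [ 0.45  0.64 -0.08  0.85  0.   -1.03]
```

Request:
send_rows([
  [0, 0, 0, 0, 0, 0],
  [0, 0, 0, 0, 0, 0],
  [0, 0, 0, 0, 0, 0],
  [0, 0, 0, 0, 0, 0],
  [0, 0, -2, 0, 0, 0],
  [0, 0, -4, 0, 0, 0],
  [0, 0, -6, 0, 0, 0],
  [0, 0, -6, 0, 0, 0.125],
  [0, 0, -6, 0, 0, 0.25],
  [0, 0, -6, 0, 0, 0.375],
  [0, 0, -6, 0, 0, 0.5],
  [0, 0, -6, 0, 0, 0.625],
  [0, 0, -6, 0, 0, 0.75],
  [0, 0, -6, 0, 0, 0.875],
  [0, 0, -6, 0, 0, 1],
  [0, 0, -6, 0, 0, 1.12],
  [0, 0, -6, 0, 0, 1.24],
  [0, 0, -6, 0, 0, 1.36],
  [0, 0, -6, 0, 0, 1.48],
  [0, 0, -6, 0, 0, 1.571],
], gripper=0.15)

```text
clock: 39.98
tool_pos: [543.9, 330.0, 73.2]
tool_rot: [[-0.995, 0.102, 0.0], [0.102, 0.995, 0.0], [-0.0, 0.0, -1.0]]
wrist_force: [0.2, 0.3, 0.1]
opening: 0.853
grasp_force: 0.0
```

```bash
python3 plan.py; python3 tp.py 145 150 180 185
```

```text
t 40.0 at [543.9 330.   73.2] yaw 3.039 F [0.2 0.3 0.1] op 0.853 g 0.0 q [ 0.45  0.58 -0.01  0.98 -0.    0.55]
disc [157.1 167.1] [546.7 340.7] [119.5 113.7] 1.5
body [156.8 167.1] [546.6 342.4] [119.5 110.2] 1.5
```

```bash
python3 plan.py 543.5,334,14,3.045
```

```text
t 40.0 at [543.9 330.   73.2] yaw 3.037 F [ 0.6 -0.2  0.9] op 0.849 g 0.0 q [ 0.45  0.58 -0.01  0.98 -0.    0.55]
543.5,334,14,3.045 -> [0.08, 0.4, 5.92] [0.0, 0.0, -0.008]
```

Request:
send_rows([
  [0, 0.4, 1, 0, 0, -0.008],
  [0, 0.4, 2.5, 0, 0, -0.008],
  [0, 0.4, 4, 0, 0, -0.008],
  [0, 0.4, 5, 0, 0, -0.008],
  [0, 0.4, 5.8, 0, 0, -0.008],
  [0, 0.4, 5.8, 0, 0, -0.008],
  [0, 0.4, 5.8, 0, 0, -0.008],
  [0, 0.4, 5.8, 0, 0, -0.008],
  [0, 0.4, 5.8, 0, 0, -0.008],
])

```text
clock: 40.78
tool_pos: [544.9, 334.3, 16.2]
tool_rot: [[-0.996, 0.088, 0.002], [0.088, 0.996, 0.001], [-0.002, 0.001, -1.0]]
wrist_force: [-0.8, -0.0, 0.2]
opening: 0.851
grasp_force: 0.0
```

Request:
send_rows([
  [0, 0, 0, 0, 0, 0],
  [0, 0, 0, 0, 0, 0],
  [0, 0, 0, 0, 0, 0],
  [0, 0, 0, 0, 0, 0],
  [0, 0, 0, 0, 0, 0],
  [0, 0, 0, 0, 0, 0],
], gripper=1)

```text
clock: 41.28
tool_pos: [544.9, 334.3, 16.3]
tool_rot: [[-0.996, 0.089, 0.002], [0.089, 0.996, 0.001], [-0.002, 0.001, -1.0]]
wrist_force: [-0.5, 1.0, 5.9]
opening: 0.523
grasp_force: 62.0
```

```bash
python3 plan.py 543,334,90,3.045 669.8,47.8,90,3.06 669.8,47.8,46,3.06
```

```text
t 41.3 at [544.9 334.3  16.3] yaw 3.053 F [-0.5  1.   5.9] op 0.523 g 62.0 q [ 0.45  0.64 -0.07  0.86 -0.    0.54]
543,334,90,3.045 -> [0.17, -0.04, -7.37] [0.001, 0.002, 0.008]
669.8,47.8,90,3.06 -> [-15.38, -27.26, 0.0] [0.0, 0.0, -0.015]
669.8,47.8,46,3.06 -> [0.0, 0.0, 4.4] [0.0, 0.0, 0.0]
```

Request:
send_rows([
  [0, 0, -1.5, 0, 0, 0],
  [0, 0, -4, 0, 0, 0],
  [0, 0, -6, 0, 0, 0],
  [0, 0, -6, 0, 0, 0],
  [-1, -3, -6, 0, 0, 0],
  [-3, -6, -6, 0, 0, 0],
  [-5, -9.5, -6, 0, 0, 0],
  [-7, -13, -6, 0, 0, 0],
  [-9, -16.5, -6, 0, 0, 0],
  [-11, -20, -6, 0, 0, 0],
  [-13, -23.5, -6, 0, 0, -0.007],
  [-14.5, -26.5, -6, 0, 0, -0.007],
  [-15.1, -27.4, -5.5, 0, 0, -0.007],
  [-15.1, -27.4, -4.5, 0, 0, -0.007],
  [-15.1, -27.4, -3.5, 0, 0, -0.007],
  [-15.1, -27.4, -3, 0, 0, -0.007],
  [-15.1, -27.4, -3, 0, 0, -0.007],
  [-15.1, -27.4, -3, 0, 0, -0.007],
  [-15.1, -27.4, -3, 0, 0, -0.007],
  [-15.1, -27.4, -3, 0, 0, -0.007],
])

```text
clock: 42.95
tool_pos: [670.1, 48.5, 45.6]
tool_rot: [[-0.997, 0.08, 0.0], [0.08, 0.997, -0.0], [-0.0, -0.0, -1.0]]
wrist_force: [-0.3, -0.6, -2.4]
opening: 0.52
grasp_force: 61.7
```

```bash
python3 plan.py 671.2,47.8,46,3.06
```

```text
t 43.0 at [670.1  48.5  45.6] yaw 3.061 F [-0.3 -0.6 -2.4] op 0.52 g 61.7 q [-0.02  0.67  0.08  0.98 -0.    0.06]
671.2,47.8,46,3.06 -> [-0.12, -0.06, -0.04] [-0.0, 0.0, 0.001]
```

Request:
send_rows([
  [-0.1, -0.06, 0, 0, 0, 0],
  [-0.1, -0.06, 0.1, 0, 0, 0],
  [-0.1, -0.06, 0.2, 0, 0, 0],
  [-0.1, -0.06, 0.4, 0, 0, 0],
  [-0.1, -0.06, 0.5, 0, 0, 0],
  [-0.1, -0.06, 0.6, 0, 0, 0],
  [-0.1, -0.06, 0.7, 0, 0, 0],
  [-0.1, -0.06, 0.7, 0, 0, 0],
  [-0.1, -0.06, 0.7, 0, 0, 0],
])

```text
clock: 43.7
tool_pos: [671.2, 47.2, 38.3]
tool_rot: [[-0.997, 0.081, 0.0], [0.081, 0.997, 0.0], [-0.0, 0.0, -1.0]]
wrist_force: [0.2, 1.2, -1.2]
opening: 0.522
grasp_force: 61.8
```

```bash
python3 plan.py 671.2,47.8,30.3,3.06
```

```text
t 43.7 at [671.2  47.2  38.3] yaw 3.06 F [ 0.2  1.2 -1.2] op 0.522 g 61.8 q [-0.02  0.68  0.07  0.96  0.    0.06]
671.2,47.8,30.3,3.06 -> [0.0, 0.06, 0.8] [0.0, 0.0, 0.0]
```

It went in freely. I'll press it home, release, and check the top, which should read 44 mm.

Request:
send_rows([
  [0, 0.04, 0.2, 0, 0, 0],
  [0, 0.04, 0.4, 0, 0, 0],
  [0, 0.04, 0.6, 0, 0, 0],
  [0, 0.04, 0.7, 0, 0, 0],
  [0, 0.04, 0.8, 0, 0, 0],
  [0, 0.04, 0.9, 0, 0, 0],
  [0, 0.04, 1.0, 0, 0, 0],
  [0, 0.04, 1.0, 0, 0, 0],
  [0, 0.04, 1.0, 0, 0, 0],
])

```text
clock: 44.45
tool_pos: [671.6, 47.2, 30.3]
tool_rot: [[-0.997, 0.082, 0.002], [0.082, 0.997, -0.0], [-0.002, -0.0, -1.0]]
wrist_force: [-4.4, 0.2, 11.5]
opening: 0.519
grasp_force: 63.1
```

```bash
python3 plan.py
```

```text
t 44.5 at [671.6  47.2  30.3] yaw 3.06 F [-4.4  0.2 11.5] op 0.519 g 63.1 q [-0.02  0.69  0.06  0.94 -0.    0.06]
```

Request:
send_rows([
  [0, 0, 0.1, 0, 0, 0],
  [0, 0, -0.2, 0, 0, 0],
  [0, 0, -0.2, 0, 0, 0],
  [0, 0, -0.2, 0, 0, 0],
  [0, 0, -2, 0, 0, 0],
  [0, 0, -4, 0, 0, 0],
  [0, 0, -4, 0, 0, 0],
], gripper=0.25)

```text
clock: 45.03
tool_pos: [673.5, 47.2, 71.8]
tool_rot: [[-0.997, 0.082, 0.006], [0.082, 0.997, -0.0], [-0.006, 0.0, -1.0]]
wrist_force: [0.8, 0.3, 1.2]
opening: 0.747
grasp_force: 0.0
```

Request:
send_rows([
  [0, 0, 0, 0, 0, 0],
  [0, 0, 0, 0, 0, 0],
  [0, 0, 0, 0, 0, 0],
  [0, 0, 0, 0, 0, 0],
  [0, 0, 0, 0, 0, 0],
  [0, 0, 1, 0, 0, 0],
  [0, 0, 1.8, 0, 0, 0],
  [0, 0, 2, 0, 0, 0],
  [0, 0, 2.2, 0, 0, 0],
  [0, 0, 2.4, 0, 0, 0],
  [0, 0, 2.6, 0, 0, 0],
  [0, 0, 2.6, 0, 0, 0],
  [0, 0, 2.6, 0, 0, 0],
], gripper=1)

```text
clock: 46.12
tool_pos: [670.5, 47.3, 44.1]
tool_rot: [[-0.997, 0.082, -0.0], [0.082, 0.997, -0.0], [0.0, -0.0, -1.0]]
wrist_force: [-5.6, -0.2, 10.3]
opening: -0.002
grasp_force: 5.3
```

```bash
python3 plan.py
```

```text
t 46.1 at [670.5  47.3  44.1] yaw 3.06 F [-5.6 -0.2 10.3] op -0.002 g 5.3 q [-0.02  0.68  0.08  0.97 -0.    0.06]
```

The tape is home (44.1 mm). I'm retracting, then doing a final numeric check for a level hidden under the arm, the tray contents and the bystanders.

Request:
send_rows([
  [0, 0, -2, 0, 0, 0],
  [0, 0, -6, 0, 0, 0],
  [0, 0, -10, 0, 0, 0],
  [4, 4, -12, 0, 0, 0],
  [8, 8, -12, 0, 0, 0],
  [11, 11, -12, 0, 0, 0],
  [14, 14, -12, 0, 0, 0],
  [17, 17, -12, 0, 0, 0],
  [19, 20, -12, 0, 0, 0],
  [20, 23, -12, 0, 0, 0],
  [20, 26, -12, 0, 0, 0],
  [20, 26, -12, 0, 0, 0],
  [20, 26, -12, 0, 0, 0],
  [20, 26, -12, 0, 0, 0],
])

```text
clock: 47.28
tool_pos: [493.1, 322.7, 162.2]
tool_rot: [[-0.997, 0.081, 0.0], [0.081, 0.997, -0.001], [-0.0, -0.001, -1.0]]
wrist_force: [0.2, -0.5, -0.4]
opening: -0.0
grasp_force: 0.0
```

```bash
python3 plan.py; python3 - <<'E'
from h import *
t=capture("top"); H=cv2.cvtColor(t,cv2.COLOR_RGB2HSV).astype(int); S,V=H[...,1],H[...,2]
for b in blobs("top",(S<60)&(V>120),26): print(*b)
C=np.array([603,-9]);a=-.081;R=np.array([[np.cos(a),-np.sin(a)],[np.sin(a),np.cos(a)]])
for n,M,z in (("green screens",(H[...,0]>30)&(H[...,0]<75)&(S>30)&(V>95),42),("dark disc/any",(V<78)&(S<115),44),("orange",(H[...,0]<14)&(S>150)&(V>120),54),("white",(S<60)&(V>170),54)):
    for b in blobs("top",M,z,8): print(n,b[0],b[1],b[2],"case",(R.T@(b[1]-C)).round(1))
E
```

```text
t 47.3 at [493.1 322.7 162.2] yaw 3.061 F [ 0.2 -0.5 -0.4] op -0.0 g 0.0 q [ 0.47  0.43 -0.02  1.12 -0.    0.55]
[107.7 379.6] [-151.6  505. ] [94.6 41.2] 89.5
[240.6 312.5] [54.1 64.4] [ 44.2 134.1] 50.9
[157.5 338.3] [ 11.  368.4] [267.1 281.3] 27.1
[126.3 253.6] [247.5 453.9] [193.6  29.5] 23.3
[277.5 206.3] [409.6 -60.6] [29.3 29.5] 44.9
[ 92.7 155.3] [584.9 576.7] [34.9 56.3] 27.8
[470.9 172.5] [ 531.1 -744.1] [208.    9.9] 11.6
[ 69.7 158.6] [574.  657.8] [123.7  31.1] 24.6
[485.  168.8] [ 545.  -795.2] [222.3  11.6] 11.4
[ 86.6 140.6] [638.4 603.2] [38.6 96.6] 26.7
[504.9 160.6] [ 566.1 -853.8] [ 72.2 248.5] 86.5
[108.7 138.9] [638.2 526.8] [116.7  30.2] 25.1
[262.3 151.6] [603.3  -8.7] [320.1 199.7] 85.4
[349.3 124.6] [ 701.  -316.9] [ 68.3 109.1] 5.6
green screens [243.5 165.9] [548.1  57.2] [34.8 31. ] case [-60.1  61.5]
green screens [289.8 155.2] [ 587.1 -101.8] [17.3 28.2] case [ -8.3 -93.8]
green screens [145.5 121.4] [704.1 396.7] [14.2 10.3] case [ 67.9 412.5]
green screens [155.5 119. ] [711.5 362.5] [14.2 10.3] case [ 78.1 379.1]
green screens [349.  118.7] [ 717.3 
[... 1141 characters left out ...]
5] case [-416.7  799.8]
orange [163.6 151.1] [596.9 327.8] [69.4 27.1] case [-33.3 335.2]
orange [143.7 117.2] [712.3 399. ] [10.8 26.4] case [ 75.9 415.5]
orange [159.5 118.6] [713.  344.7] [ 65.6 127.5] case [ 81.  361.4]
white [202.  238.5] [300.5 194.8] [13.3 10. ] case [-318.   178.7]
white [277.5 206.1] [408.  -58.4] [23.7 23.8] case [-190.4  -65. ]
white [291.8 168.9] [ 541.4 -107.7] [52.8 29.8] case [ -53.4 -103.4]
white [290.8 140.3] [ 635.4 -106. ] [ 6.9 45.6] case [ 40.1 -94.1]
white [505.1 161.1] [ 559.2 -835.8] [ 67.1 239.4] case [  23.2 -827.6]
white [235.6 155.8] [602.4  53.9] [181.6 189. ] case [-5.7 62.6]
white [349.5 125.4] [ 693.6 -309.1] [ 65.5 104.8] case [ 114.6 -291.8]
```

```bash
python3 -c "
from workcell import ctrl
print(ctrl.sign_off())"
```

```text
the job is handed in; nothing more can be done
None
```

I handed the job in: the laser, caliper, pliers and tape are pressed home in their cutouts, the jar and stamp are in the tray, and there was no level or staples box in the scene. The sign-off returned no verdict.

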